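Swap the flat reel for the charged one behind the bait jars

ROBOT

A 7-joint arm with a two-finger parallel gripper is mounted at the origin on the work surface. World frame = base frame: x ahead of the robot, y to its left, z up, the work surface at z = 0. Lengths are in mm, angles in rad, forces in N, time in s.
With the tool pointing down it reaches from about 425 to 1025 mm from the base axis. Payload 9.4 kg.
Tool frame: the origin (TCP) lies where the fingers leave the gripper's body, on its centre line; the fingertips stand 73 mm ahead of it and the grasp point (between the pads) lies 54 mm ahead of it; x points along the fingers, z is the direction in which the jaws open and shut, and the axes are right-handed (so a half turn about x gives the same grasp; the last joint's range is limited). The gripper opens to 85 mm and grips with 20 to 120 N. Pads are 22 mm wide; open, the fingers measure 114 mm over their backs; the gripper's body (76 mm by 85 mm) begins 54 mm behind the grasp point. The pads swing forward as they close: fully open they stand 13 mm farther back than shut.
Start: joints at [-1.266, 0.599, -0.003, 1.599, 0.002, 0.943, -0.08], TCP at [270.13, 672.796, 303.875] pointing down, gripper open.
Joint ranges: [-2.57, 2.57], [-0.35, 1.97], [-1.29, 1.29], [0.11, 2.56], [-1.05, 4.19], [0.11, 1.86], [-2.63, 2.63]. Speed limits (rad/s): [2.22, 2.22, 3.01, 3.01, 3.14, 3.14, 3.14].

INTERFACE

Orientations are given as [roll, pitch, yaw] about the fixed x, y, z axes, in that order (R = Rz(yaw) Ry(pitch) Rx(roll)).
In Python, from workcell import env gives the robot as it stands.
- The arm moves only by the tool drive_tool, never from a script. Its arguments are lists of equal length, an entry for each row: "travel": the shift along the tool's x, y, z in mm, a list of three; "twist": the turn, a rotation vector about the tool's x, y, z in rad, a list of three; "gripper": the finger opening in mm, from 0 to 85.4. A call has 1 to 8 rows; each row is the pose to reach, as a shift and turn from the pose measured when the call began, along the tool's axes at that moment; what a row does not reach only later rows make up. A row lasts 1/8 s, in which the tool goes at most 62.5 mm and 10.7 degrees, less where a joint would pass 70% of its speed; a pose out of reach is approached as far as the arm can. A call with a gripper value outside its range is refused whole. The fingers move at their own pace and stop on an object; "newtons" is the grip in N (left out, the last holds). Time passes only in rows, so rows that repeat a pose let the fingers close. It gives the time, the measured TCP pose, the force and the opening at its end, in the units of the state.
- env.observe(): the state, without advancing time (a new reading comes with each control period).
- env.get_image(name): name is "side" or "top"; returns the picture (400x640x3 uint8, red, green, blue); there is no depth.
- env.camera_model(name): a dict with "fov_y" (degrees; the focal length in pixels is half the picture's height over the tangent of half this angle, whatever the lens; pixels are square), "cx", "cy" (the principal point, pixels), "k1" (the pictures are not rectified: a ray, as slopes to the right and down, at radius r is drawn at 1 + k1 r^2 times it, then the intrinsics apply), "extrinsics" (4x4, takes a point from camera to world coordinates). Camera axes: x right, y down, z forward; pixel columns grow to the right and rows downward; lengths in mm; the calibration is good to about 2 mm. A picture is of the moment at which its call begins. camera_model takes no time and is no camera call.
- env.close_job(): hands the job in, once; it reports no verdict.
Trained networks look in the newest picture that a camera, given by its name, has taken for a name from the list of things; names that differ only in an ending like _2 or _b are one class to them, and where a whole thing is asked for, a point or a joint stands for the part that bears it (a point fixed in the world has none). Each returns a list of dicts, best first, with "score" (0 to 1); they miss things now and then, are a little off and sometimes report something else, mostly with a low value. They report only what shows in the picture. A call takes as long as a camera call. They do not tell look-alikes from the thing itself.
- env.spot_in(camera, label): "bbox" ([left, top, right, bottom] in pixels, round what is visible of it).
The state is a dict: "clock": time; "joint_positions": joint angles; "qvel": joint speeds; "joint_torque": joint torques, N m; "tcp_pos": TCP position; "ee_rot": TCP orientation; "force": force on the tool from outside, world axes, zero at the start; "torque": the same for the moment, N m; "width": finger opening in mm.
Only numpy, scipy, OpenCV 4.12 (cv2) and the standard library are available. Lean on these libraries where they do the work, as an engineer would, in place of code of your own. Each camera call takes 0.05 s, during which the arm holds its last target.

TASK

The orange reel on the scissor stand has run flat: swap it with the charged blue reel that lies behind the two bait jars on the dark wooden board. First clear both jars upright into the grey tray, then lay the blue reel in the middle of the stand and the orange reel in the middle of the black berth where the blue one was, each lengthwise along it (either way round). Only when both reels are in place, stand each jar back in the middle of the pad of its lid's colour; knock nothing over and leave the green bowl alone.

Things in the scene. Friction and masses are not known exactly. Their poses are not given: they have to be found in the camera images.
- jar_red: bait jar: upright plain cylinder 46 mm in diameter, 68 mm tall, white with a red screw lid (the top 18 mm, same diameter), about 110 g. Origin at the centre of its underside, z up. At the start it stands on the pad of its own colour.
- jar_yellow: bait jar: upright plain cylinder 46 mm in diameter, 68 mm tall, white with a yellow screw lid (the top 18 mm, same diameter), about 110 g. Origin at the centre of its underside, z up. At the start it stands on the pad of its own colour.
- blue_reel: electric fishing reel: flat blue box 80 mm long (its x), 44 wide (its y), 36 high; silver spool disc on top (to 41 mm); black rod stub, 10 mm thick, sticking 11 mm out of the +x end; 130 g. Origin at the centre of the box's underside, z up. Starts lying along the berth, 11 mm from both jars: no finger fits between until they are gone.
- orange_reel: electric fishing reel: flat orange box 80 mm long (its x), 44 wide (its y), 36 high; silver spool disc on top (to 41 mm); black rod stub, 10 mm thick, sticking 11 mm out of the +x end; 130 g. Origin at the centre of the box's underside, z up. Starts lying along the stand.
- pad_red: red square pad 60 x 60 mm, 3 mm thick, fixed on the dark wooden board, its top 15 mm over the table. Origin at the centre of its underside: a jar rests 3 mm above it. Its y runs along the row of the two pads (76 mm centre to centre). Home of the red-lidded jar; which pad is on which side varies.
- pad_yellow: yellow square pad 60 x 60 mm, 3 mm thick, fixed on the dark wooden board, its top 15 mm over the table. Origin at the centre of its underside: a jar rests 3 mm above it. Its y runs along the row of the two pads (76 mm centre to centre). Home of the yellow-lidded jar; which pad is on which side varies.
- berth: black rubber strip 120 mm long (its x) x 50 wide (its y), 3 mm thick, fixed on the same board behind both jar pads, parallel to their row, 56 mm between centre lines. Origin at the centre of its underside: a reel rests 3 mm above it, 15 mm over the table. The board has 8 mm high rims beyond the strip's ends, none along its length.
- stand: folded-down copper-and-steel scissor stand, rigid, fixed; white top plate 120 mm long (its x) x 70 mm wide (its y), flat, at 60 mm height over a dark 130 x 85 mm frame. Origin under its centre at table height, so a reel rests 60 mm above it.
- tray: shallow open grey plastic tray, fixed, 250 mm (its x) x 150 mm (its y) outside, 14 mm high, walls 4 mm, floor 4 mm thick. Origin under its centre at table height, so things in it rest 4 mm above it. The side area: it has room for the two jars near its two short ends and one reel across the middle between them.
- bowl: green plastic bowl, 110 mm across, 45 mm high, loose, at the left edge of the work area. Not to be disturbed. Origin at the centre of its underside.
Not all that is in view belongs to the job. There is more than one size of the orange_reel; the one meant has the size given above. What is shaped like the blue_reel but turquoise is not meant.

How it is judged (in metres and radians):
On the way, in this order (a step that is already met when the one before it is completed fails the run):
1. both jars stand upright and released in the grey tray, the blue reel not yet moved (x of jar_red in the frame of tray between -0.105 and 0.105 m and y of jar_red in the frame of tray between -0.055 and 0.055 m and z of each of jar_red, jar_yellow in the frame of tray below 0.012 m and angle between each of jar_red, jar_yellow's own z axis and vertical below 0.2 rad and contact force between the fingers and jar_red below 0.1 N and x of jar_yellow in the frame of tray between -0.105 and 0.105 m and y of jar_yellow in the frame of tray between -0.055 and 0.055 m and contact force between the fingers and jar_yellow below 0.1 N and distance of blue_reel from where it was at the start of the episode below 0.02 m), for 0.2 s.
2. the blue reel lies on the stand and the orange reel on the berth, both released, with both jars still standing in the tray (horizontal distance between blue_reel and stand below 0.015 m and angle between each of blue_reel, orange_reel's own z axis and vertical below 0.15 rad and z of blue_reel in the frame of stand between 0.054 and 0.066 m and contact force between the fingers and blue_reel below 0.1 N and linear speed of each of blue_reel, orange_reel below 0.02 m/s and angle between the x axis of blue_reel and the x axis of stand, either way round below 0.26 rad and horizontal distance between orange_reel and berth below 0.015 m and z of orange_reel in the frame of berth between -0.003 and 0.009 m and contact force between the fingers and orange_reel below 0.1 N and angle between the x axis of orange_reel and the x axis of berth, either way round below 0.26 rad and x of jar_red in the frame of tray between -0.105 and 0.105 m and y of jar_red in the frame of tray between -0.055 and 0.055 m and z of each of jar_red, jar_yellow in the frame of tray below 0.012 m and angle between each of jar_red, jar_yellow's own z axis and vertical below 0.2 rad and contact force between the fingers and jar_red below 0.1 N and x of jar_yellow in the frame of tray between -0.105 and 0.105 m and y of jar_yellow in the frame of tray between -0.055 and 0.055 m and contact force between the fingers and jar_yellow below 0.1 N), for 0.2 s.
At the end, for the whole second after the job is handed in: Blue reel flat on the stand's top and orange reel flat on the berth, each centred within 15 mm and lengthwise within 15 degrees (either way round); each jar upright on the pad of its lid's colour, centred within 12 mm; all released and at rest (horizontal distance between blue_reel and stand below 0.015 m and angle between each of blue_reel, orange_reel, jar_red, jar_yellow's own z axis and vertical below 0.15 rad and z of blue_reel in the frame of stand between 0.054 and 0.066 m and contact force between the fingers and blue_reel below 0.1 N and linear speed of each of blue_reel, orange_reel, jar_red, jar_yellow below 0.02 m/s and angle between the x axis of blue_reel and the x axis of stand, either way round below 0.26 rad and horizontal distance between orange_reel and berth below 0.015 m and z of orange_reel in the frame of berth between -0.003 and 0.009 m and contact force between the fingers and orange_reel below 0.1 N and angle between the x axis of orange_reel and the x axis of berth, either way round below 0.26 rad and horizontal distance between jar_red and pad_red below 0.012 m and z of jar_red in the frame of pad_red between -0.003 and 0.009 m and contact force between the fingers and jar_red below 0.1 N and horizontal distance between jar_yellow and pad_yellow below 0.012 m and z of jar_yellow in the frame of pad_yellow between -0.003 and 0.009 m and contact force between the fingers and jar_yellow below 0.1 N); the robot touches nothing.
It fails at once if a jar is knocked over (angle between any of jar_red, jar_yellow's own z axis and vertical above 0.6 rad).
It fails at once if a reel is turned over (angle between any of blue_reel, orange_reel's own z axis and vertical above 0.6 rad).
It fails at once if the green bowl is moved by more than 20 mm (distance of bowl from where it was at the start of the episode above 0.02 m).
It also fails if it takes over 144 s, if anything falls off the work surface, if the arm or the gripper's body presses on something with over 40 N, if the wrist force passes 120 N, or if a joint passes its speed limit or range.

## Working session

There is one attempt and no reset: what is moved stays moved. The work goes in short steps, Python scripts to look and compute and a tool call to move; the robot and the scene stay as the last step left them, time stands still between calls to the robot, and variables do not carry over. Pictures are saved under pics/ and viewed, and the job is handed in when it is done.

Besides the shell and the picture viewer there is one more tool, called after "Call:" as name(argument=value, ...) on one line, values as JSON. drive_tool: Moves the arm, as the interface text tells. Its arguments: {"type":"object","properties":{"travel":{"type":"array","items":{"type":"array","items":{"type":"number"}}},"twist":{"type":"array","items":{"type":"array","items":{"type":"number"}}},"gripper":{"type":"array","items":{"type":"number"}},"newtons":{"type":"number"}},"required":["travel","twist","gripper"]}

```bash
ls; mkdir -p pics
python3 - <<'E'
from workcell import env
import cv2
print(env.observe())
for n in ("side","top"):
    m=env.camera_model(n); print(n,m)
    cv2.imwrite(f"pics/{n}0.png",env.get_image(n)[:,:,::-1])
E
```

```text
pics
{'clock': 0.0, 'joint_positions': array([-1.26567474,  0.60015586, -0.00253368,  1.60013291,  0.00180284,
        0.94288473, -0.07979518]), 'qvel': array([-0.00072923, -0.00214429,  0.00026492,  0.00037059, -0.00062931,
       -0.00151936,  0.00019825]), 'joint_torque': array([ 5.79410407e-04, -7.76469898e+01,  1.56474262e+00, -2.58010304e+01,
        1.22828566e-02,  9.02176456e-03,  1.03585211e-05]), 'tcp_pos': array([270.02200837, 672.45582371, 302.99371418]), 'ee_rot': array([-3.04511638,  1.5692175 , -1.85608453]), 'force': array([-0.16343702,  0.18960442, -0.03083898]), 'torque': array([-0.02505553,  0.01068234, -0.03868182]), 'width': 85.51627854160492}
side {'fov_y': 48.74420687796141, 'cx': 317.44962069128906, 'cy': 195.13387301062588, 'k1': 0.037809904739450825, 'extrinsics': array([[ 9.53737983e-01, -2.18759472e-01,  2.06223553e-01,
         2.31739972e+02],
       [-3.00205407e-01, -6.56153619e-01,  6.92343226e-01,
        -6.58324032e+02],
       [-1.61423080e-02, -7.22223457e-01, -6.91471405e-01,
         7.91777830e+02],
       [ 0.00000000e+00,  0.00000000e+00,  0.00000000e+00,
         1.00000000e+00]])}
top {'fov_y': 57.82134383486359, 'cx': 319.54420444845556, 'cy': 197.9852968507023, 'k1': 0.0006696675648849815, 'extrinsics': array([[ 9.75779682e-02, -9.68655013e-01,  2.28442564e-01,
         2.52795926e+02],
       [-9.95196784e-01, -9.67842434e-02,  1.47027658e-02,
         6.69895033e+01],
       [ 7.86773294e-03, -2.28779971e-01, -9.73446364e-01,
         9.24321600e+02],
       [ 0.00000000e+00,  0.00000000e+00,  0.00000000e+00,
         1.00000000e+00]])}
```

View pics/side0.png

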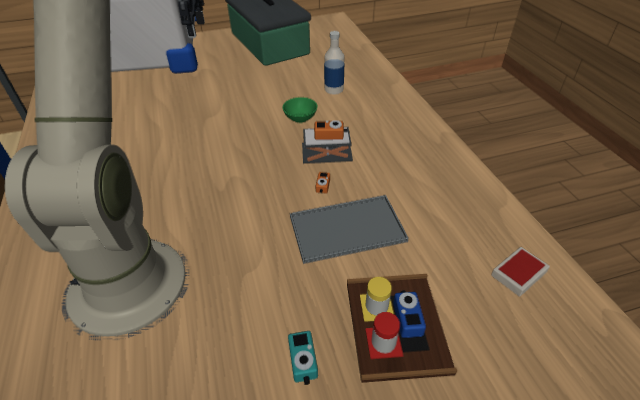

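View pics/top0.png

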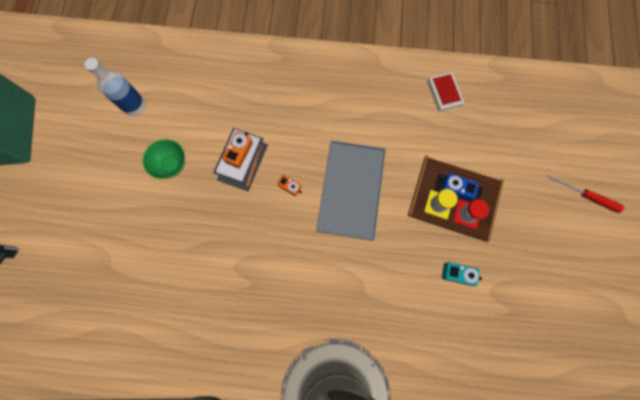

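The side view shows the stand with the orange reel (328,135), a small orange look-alike (322,181), the tray (348,228), the board with the yellow jar (378,297), the red jar (386,333) and the blue reel (409,313). The turquoise look-alike is at (303,356) and the bowl at (300,110). In the top view the reels are at (238,149) orange, (290,185) small orange, (459,187) blue and (462,273) turquoise. I choose the orange one on the stand and the blue one on the board, and will check both in close crops.

```bash
cat > h.py <<'E'
import numpy as np, cv2
from workcell import env
def cam(n):
    m=env.camera_model(n); f=200/np.tan(np.radians(m['fov_y'])/2)
    return m,f
def proj(n,P):
    m,f=cam(n); T=np.linalg.inv(m['extrinsics']); P=np.atleast_2d(P).astype(float)
    c=P@T[:3,:3].T+T[:3,3]; s=c[:,:2]/c[:,2:]; r2=(s**2).sum(1,keepdims=True)
    return s*(1+m['k1']*r2)*f+[m['cx'],m['cy']]
def ray(n,uv):
    m,f=cam(n); d=(np.atleast_2d(uv).astype(float)-[m['cx'],m['cy']])/f; s=d.copy()
    for _ in range(20): s=d/(1+m['k1']*(s**2).sum(1,keepdims=True))
    E=m['extrinsics']; v=np.c_[s,np.ones(len(s))]@E[:3,:3].T
    return E[:3,3],v
def onz(n,uv,z):
    o,v=ray(n,uv); t=(z-o[2])/v[:,2]; return (o+v*t[:,None])[:,:2]
E
python3 - <<'E'
from h import *
def crop(n,x0,y0,x1,y1,k,name):
    im=cv2.imread(f"pics/{n}0.png")[y0:y1,x0:x1]; cv2.imwrite(f"pics/{name}.png",cv2.resize(im,None,fx=k,fy=k,interpolation=cv2.INTER_CUBIC))
crop('top',400,145,510,245,7,'c_top_board')
crop('top',200,115,310,195,7,'c_top_stand')
crop('side',280,90,360,200,5,'c_side_stand')
crop('side',340,265,460,385,5,'c_side_board')
for n in('side','top'):
  for l in('jar_red','jar_yellow','blue_reel','orange_reel','tray','stand','bowl','berth','pad_red','pad_yellow'):
    r=env.spot_in(n,l); print(n,l,[(np.round(x['bbox'],1).tolist(),round(x['score'],2)) for x in r[:3]])
E
```

```text
side jar_red [([369.6, 312.6, 400.8, 356.9], 0.55)]
side jar_yellow [([366.5, 275.4, 390.0, 316.5], 0.96), ([316.8, 119.5, 348.0, 139.0], 0.3)]
side blue_reel [([285.5, 330.0, 316.0, 383.9], 0.97), ([392.0, 288.1, 421.2, 331.8], 0.89)]
side orange_reel [([314.2, 121.4, 348.0, 138.3], 0.77), ([312.8, 169.8, 331.4, 194.6], 0.6)]
side tray [([287.0, 195.8, 406.7, 266.5], 0.55)]
side stand [([302.4, 128.0, 353.5, 163.2], 0.96)]
side bowl [([282.1, 93.5, 317.0, 120.2], 0.95)]
side berth [([399.6, 336.7, 430.0, 352.8], 0.85), ([390.2, 288.5, 423.6, 334.7], 0.26)]
side pad_red [([364.2, 327.2, 402.7, 356.7], 0.97)]
side pad_yellow [([358.0, 295.4, 392.2, 322.0], 0.52)]
top jar_red [([459.0, 198.2, 490.3, 221.3], 0.94)]
top jar_yellow [([430.6, 187.7, 458.6, 210.5], 0.8), ([221.6, 129.0, 252.1, 170.1], 0.36)]
top blue_reel [([439.3, 176.0, 475.3, 197.6], 0.89), ([439.6, 263.1, 478.4, 283.5], 0.61)]
top orange_reel [([222.6, 132.2, 252.9, 167.6], 0.77), ([141.7, 138.8, 186.3, 178.5], 0.66)]
top tray []
top stand [([211.8, 128.6, 268.1, 190.5], 0.8)]
top bowl [([143.0, 140.4, 188.5, 178.6], 0.88)]
top berth [([434.2, 172.4, 482.5, 201.0], 0.54)]
top pad_red [([454.5, 197.2, 474.7, 228.8], 0.62)]
top pad_yellow [([423.9, 193.7, 450.9, 220.8], 0.79)]
```

View pics/c_top_board.png

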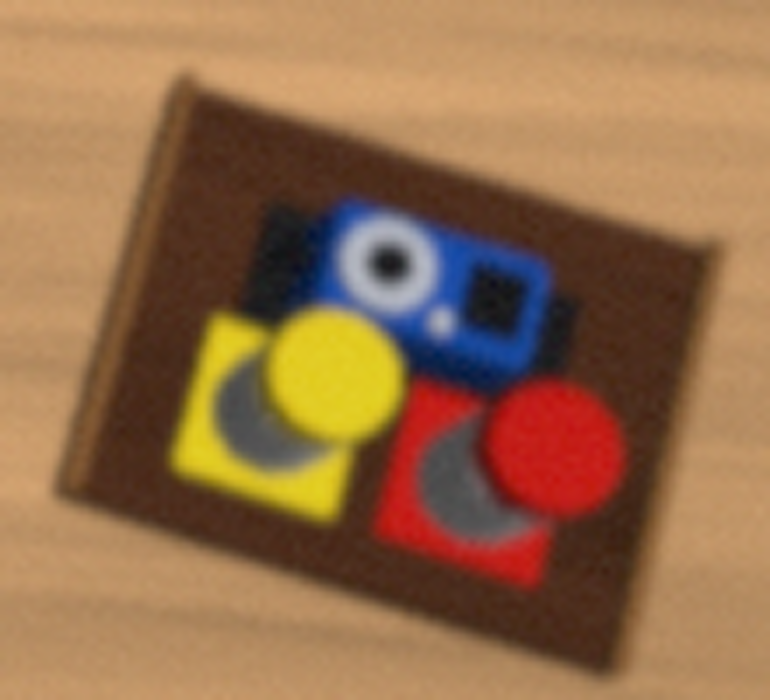

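View pics/c_top_stand.png

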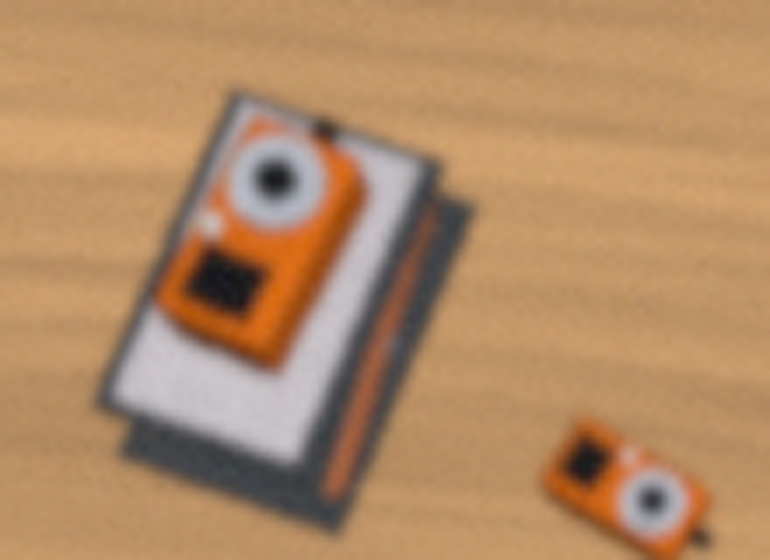

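View pics/c_side_stand.png

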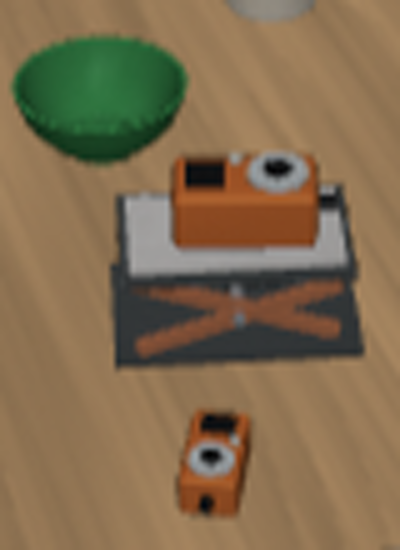

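View pics/c_side_board.png

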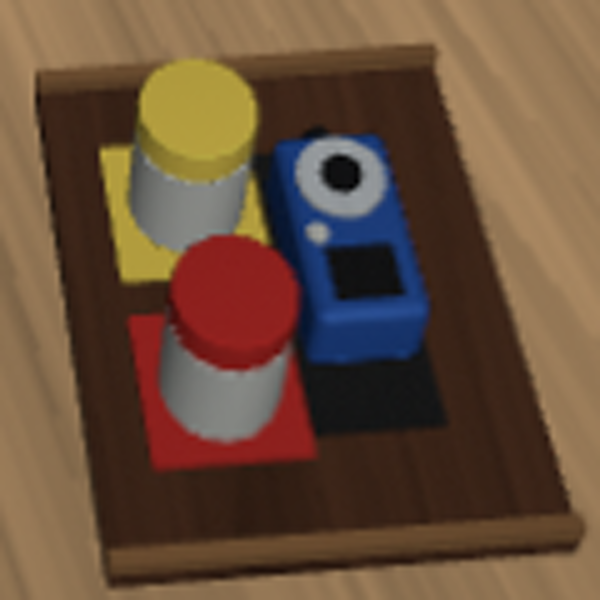

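The crops confirm it. The orange reel on the stand is clearly larger than the look-alike at (290,185), and the blue (not turquoise) reel lies on the berth. Yellow is at +y and red at -y. Next I fit poses from corner picks.

```bash
cat > fit.py <<'E'
from h import *
from scipy.optimize import least_squares
def un(p,k,o): return (np.array(p,float)+.5)/k-.5+o
def fit(name,obs,guess,z):
    # obs: list (cam, uvpix, (mx,my,dz))
    def world(q,m):
        c,s=np.cos(q[2]),np.sin(q[2]); return [q[0]+c*m[0]-s*m[1],q[1]+s*m[0]+c*m[1],m[2]]
    def res(q):
        return np.concatenate([(proj(n,[world(q,m)])[0]-uv) for n,uv,m in obs])
    out={}
    for sel in ('both','top','side'):
        ob=[o for o in obs if sel in('both',o[0])]
        if len(ob)<2: continue
        def r2(q): return np.concatenate([(proj(n,[world(q,m)])[0]-uv) for n,uv,m in ob])
        r=least_squares(r2,guess,loss='soft_l1'); out[sel]=r.x
        print(name,sel,np.round(r.x,3),'rms px',round(float(np.sqrt((r2(r.x)**2).mean())),2), 'max',round(float(np.abs(r2(r.x)).max()),2))
    return out
TB=(7,np.array([400,145])); TS=(7,np.array([200,115])); SS=(5,np.array([280,90])); SB=(5,np.array([340,265]))
T=lambda p,m,g: (g, p, m)
def mk(camn,co,lst): return [(camn,un(p,*co),m) for p,m in lst]
E
cat > run1.py <<'E'
from fit import *
Y=lambda a,b:(-38+a,-56+b,15); R=lambda a,b:(38+a,-56+b,15)
ob=mk('top',TB,[((212,314),Y(-30,30)),((172,472),Y(-30,-30)),((333,523),Y(30,-30)),((417,380),R(-30,30)),((376,533),R(-30,-30)),((540,587),R(30,-30)),((270,205),(-60,25,15)),((577,300),(60,25,15))])
ob+=mk('side',SB,[((100,148),Y(-30,-30)),((122,283),Y(30,-30)),((130,316),R(-30,-30)),((155,470),R(30,-30)),((317,457),R(30,30)),((445,424),(60,25,15)),((317,431),(60,-25,15))])
fit('berth',ob,[600,-250,-1.8],0)
ob=mk('top',TS,[((240,95),(60,35,60)),((433,162),(60,-35,60)),((300,464),(-60,-35,60)),((108,404),(-60,35,60))])
ob+=mk('side',SS,[((120,197),(-60,35,60)),((340,188),(60,35,60)),((352,272),(60,-35,60)),((128,279),(-60,-35,60))])
fit('stand',ob,[700,250,-.4],0)
ob=mk('top',TS,[((253,122),(40,22,96)),((353,156),(40,-22,96)),((160,296),(-40,22,96)),((278,370),(-40,-22,60))])
ob+=mk('side',SS,[((175,155),(-40,22,96)),((318,157),(40,22,96)),((318,217),(40,-22,96)),((175,215),(-40,-22,96)),((175,247),(-40,-22,60)),((318,245),(40,-22,60))])
fit('orange',ob,[700,250,-.4],0)
# lids
for nm,p,q in(('yellow',(336,376),(198,103)),('red',(556,448),(235,290))):
    print(nm,'top',onz('top',un(p,*TB),83),'side',onz('side',un(q,*SB),83))
# blue: spool disc centres etc
ob=mk('top',TB,[((338,203),(40,22,51)),((550,262),(-40,22,51)),((533,365),(-40,-22,51))])
ob+=mk('side',SB,[((277,142),(40,-22,51)),((385,140),(40,22,51)),((426,310),(-40,22,51)),((303,315),(-40,-22,51)),((311,360),(-40,-22,15)),((420,355),(-40,22,15))])
# blue frame: x toward +y (rod), y toward -x? handled below
ob=[(n,uv,(m[0],-m[1],m[2])) for n,uv,m in ob]
fit('blue',ob,[600,-250,1.3],0)
ob=[('top',np.array(p,float),m) for p,m in []]
E
python3 run1.py
python3 - <<'E'
import cv2
im=cv2.imread("pics/top0.png")[130:250,305:400]; cv2.imwrite("pics/c_top_tray.png",cv2.resize(im,None,fx=5,fy=5,interpolation=cv2.INTER_CUBIC))
im=cv2.imread("pics/side0.png")[190:270,280:415]; cv2.imwrite("pics/c_side_tray.png",cv2.resize(im,None,fx=5,fy=5,interpolation=cv2.INTER_CUBIC))
E
```

```text
berth both [ 525.368 -275.034   29.62 ] rms px 0.42 max 1.05
berth top [ 525.835 -275.319   -1.791] rms px 0.38 max 0.83Traceback (most recent call last):
  File "run1.py", line 5, in <module>
    fit('berth',ob,[600,-250,-1.8],0)
    ~~~^^^^^^^^^^^^^^^^^^^^^^^^^^^^^^
  File "fit.py", line 15, in fit
    r=least_squares(r2,guess,loss='soft_l1'); out[sel]=r.x
    return func(*args, **kwargs)
    result = trf(vector_fun.fun, vector_fun.jac, x0, f0, J0, lb, ub, ftol, xtol,
                 gtol, max_nfev, x_scale, loss_function, tr_solver,
                 tr_options.copy(), verbose, callback=callback_wrapped)
    return trf_no_bounds(
        fun, jac, x0, f0, J0, ftol, xtol, gtol, max_nfev, x_scale,
        loss_function, tr_solver, tr_options, verbose, callback=callback)
    J = jac(x)
    self._update_jac()
    ~~~~~~~~~~~~~~~~^^
    self.J = self.jac_wrapped(xp_copy(self.x), f0=self.f)
             ~~~~~~~~~~~~~~~~^^^^^^^^^^^^^^^^^^^^^^^^^^^^
    J, dct = approx_derivative(
             ~~~~~~~~~~~~~~~~~^
        self.fun,
        ^^^^^^^^^
    ...<2 lines>...
        **self.finite
[... 487 characters left out ...]
f.kwargs))
                      ~~~~~~~~^^^^^^^^^^^^^^^^^^^^^^^^^^^^^^
    return np.atleast_1d(self.fun(x))
                         ~~~~~~~~^^^
    return self.f(x, *self.args, **self.kwargs)
           ~~~~~~^^^^^^^^^^^^^^^^^^^^^^^^^^^^^^
  File "fit.py", line 14, in r2
    def r2(q): return np.concatenate([(proj(n,[world(q,m)])[0]-uv) for n,uv,m in ob])
                                       ~~~~^^^^^^^^^^^^^^^^
  File "h.py", line 7, in proj
    m,f=cam(n); T=np.linalg.inv(m['extrinsics']); P=np.atleast_2d(P).astype(float)
        ~~~^^^
  File "h.py", line 4, in cam
    m=env.camera_model(n); f=200/np.tan(np.radians(m['fov_y'])/2)
ValueError: time passes only in moves, steps and waits
```

```bash
python3 -c "
import cv2,numpy as np
a=cv2.imread('pics/c_top_tray.png');b=cv2.imread('pics/c_side_tray.png')
c=np.zeros((600,800,3),np.uint8);a=a[:, :475];print(a.shape,b.shape)
cv2.imwrite('pics/c_side_tray2.png',b)"
```

```text
(600, 475, 3) (400, 675, 3)
```

View pics/c_top_tray.png

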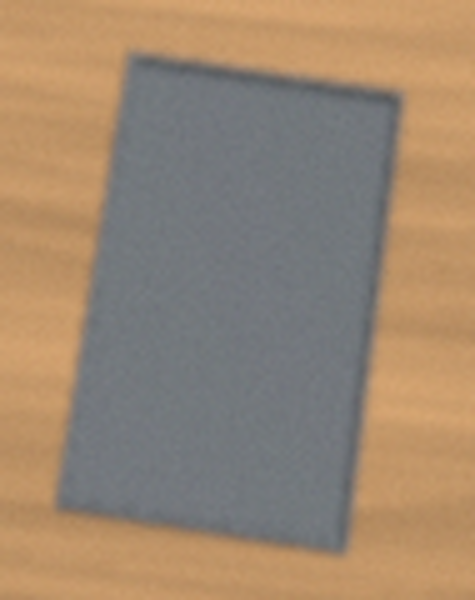

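View pics/c_side_tray.png

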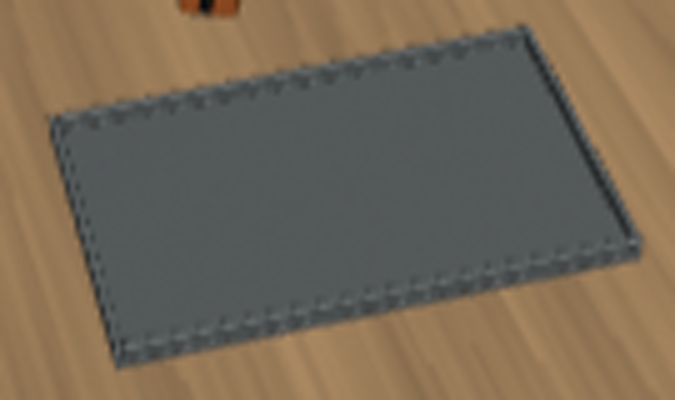

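The tray shows cleanly in both crops, with its long axis near world x. I'll cache the camera models and rerun the fit.

```bash
python3 - <<'E'
from workcell import env
import pickle
pickle.dump({n:dict(env.camera_model(n)) for n in('side','top')},open('cams.pkl','wb')); print(env.observe()['clock'])
E
python3 - <<'E'
s=open('h.py').read()
s=s.replace("    m=env.camera_model(n); f=","    m=CM[n]; f=").replace("def cam(n)","import pickle\nCM=pickle.load(open('cams.pkl','rb'))\ndef cam(n)",1)
open('h.py','w').write(s)
s=open('run1.py').read()
s+='''
ob=mk('top',(5,np.array([305,130])),[((131,55),(125,75,14)),((402,93),(125,-75,14)),((345,552),(-125,-75,14)),((60,507),(-125,75,14))])
ob+=mk('side',(5,np.array([280,190])),[((52,120),(-125,75,14)),((525,28),(125,75,14)),((640,243),(125,-75,14)),((118,348),(-125,-75,14))])
fit('tray',ob,[550,0,0],0)
b=(225,115)
'''
open('run1.py','w').write(s)
E
python3 run1.py
```

```text
1.1
berth both [ 525.368 -275.034   29.62 ] rms px 0.42 max 1.05
berth top [ 525.835 -275.319   -1.791] rms px 0.38 max 0.83
berth side [ 589.788 -253.426   -1.723] rms px 23.16 max 30.82
stand both [ 5.46572e+02  2.94273e+02 -2.43000e-01] rms px 0.89 max 1.77
stand top [ 5.47124e+02  2.94941e+02 -2.37000e-01] rms px 0.85 max 1.61
stand side [ 5.45301e+02  2.91715e+02 -2.59000e-01] rms px 0.78 max 1.19
orange both [ 5.52559e+02  2.93047e+02 -3.27000e-01] rms px 1.54 max 3.48
orange top [553.986 293.632  12.237] rms px 1.53 max 2.67
orange side [ 5.51359e+02  2.90497e+02 -3.32000e-01] rms px 1.43 max 2.83
yellow top [[ 479.95455643 -225.20304691]] side [[ 480.26574429 -222.5586526 ]]
red top [[ 462.19815879 -300.20710605]] side [[ 461.35267616 -299.23327582]]
blue both [ 525.956 -268.707    1.328] rms px 1.38 max 2.88
blue top [ 525.12  -270.379  -23.728] rms px 0.6 max 1.09
blue side [ 525.779 -268.153 -155.776] rms px 1.44 max 2.88
tray both [ 4.99588e+02  2.47000e-01 -5.70000e-02] rms px 0.75 max 1.12
tray top [ 4.99979e+02  2.18000e-01 -5.70000e-02] rms px 0.67 max 0.99
tray side [ 4.99061e+02  1.66000e-01 -5.60000e-02] rms px 0.8 max 1.14
```

Berth, pad and lid measurements agree within about 2 mm: the pads come out at (479,-225) and (462,-300), and the lids sit on them. I'll overlay the reel fits to check the reels' sizes and poses.

```bash
cat > ov.py <<'E'
from h import *
def box(q,L,W,z0,z1):
    c,s=np.cos(q[2]),np.sin(q[2]); o=[]
    for z in(z0,z1):
        o.append([[q[0]+c*a-s*b,q[1]+s*a+c*b,z] for a,b in((L/2,W/2),(L/2,-W/2),(-L/2,-W/2),(-L/2,W/2))])
    return o
def draw(imgs,items,out):
    # items: per panel (cam,img,x0,y0,x1,y1,k)
    ps=[]
    for n,f,x0,y0,x1,y1,k in imgs:
        im=cv2.resize(cv2.imread(f)[y0:y1,x0:x1],None,fx=k,fy=k,interpolation=cv2.INTER_CUBIC)
        for col,loops in items:
            for l in loops:
                p=((proj(n,l)-[x0,y0]+.5)*k-.5).round().astype(np.int32)
                cv2.polylines(im,[p],True,col,1)
        ps.append(im)
    h=max(p.shape[0] for p in ps); cv2.imwrite(out,np.hstack([cv2.copyMakeBorder(p,0,h-p.shape[0],0,0,cv2.BORDER_CONSTANT) for p in ps]))
E
python3 - <<'E'
from ov import *
st=(546.6,294.3,-.243);og=(552.6,293,-.327);bl=(526,-268.7,1.328);be=(525.4,-275,-1.796)
def off(q,a,b): 
    c,s=np.cos(q[2]),np.sin(q[2]); return (q[0]+c*a-s*b,q[1]+s*a+c*b,q[2])
draw([('top','pics/top0.png',205,120,275,195,6),('side','pics/side0.png',295,110,360,170,6)],[((0,255,0),box(st,120,70,60,60)),((255,0,0),box(og,80,44,60,96))],'pics/o1.png')
draw([('top','pics/top0.png',415,160,505,240,4),('side','pics/side0.png',340,265,440,370,4)],[((0,255,0),box(be,120,50,15,15)+box(off(be,-38,-56),60,60,15,15)+box(off(be,38,-56),60,60,15,15)),((255,255,0),box(bl,80,44,15,51))],'pics/o2.png')
E
```

```text
(no output)
```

View pics/o1.png

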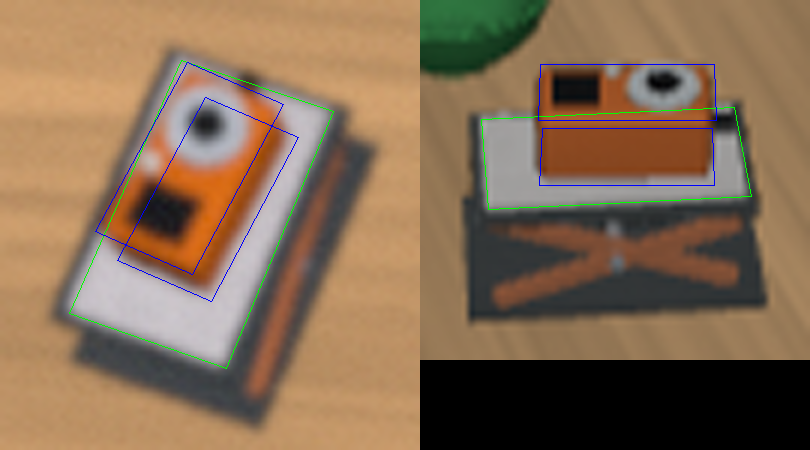

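View pics/o2.png

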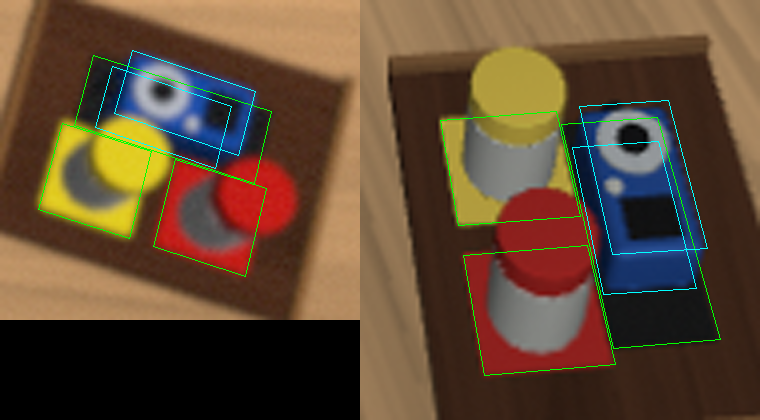

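Run:
```python
import cv2,numpy as np
def c(n,x0,y0,x1,y1,k):
    im=cv2.resize(cv2.imread(f'pics/{n}0.png')[y0:y1,x0:x1],None,fx=k,fy=k,interpolation=cv2.INTER_LANCZOS4)
    for i in range(0,x1-x0,10): cv2.putText(im,str(x0+i),(i*k,10),0,.35,(0,0,0)); cv2.line(im,(i*k,12),(i*k,18),(0,0,0))
    for i in range(0,y1-y0,10): cv2.putText(im,str(y0+i),(0,i*k+4),0,.35,(0,0,0))
    return im
cv2.imwrite('pics/z1.png',c('top',205,125,270,195,8)); cv2.imwrite('pics/z2.png',c('side',298,115,358,165,12))
```

```text
(no output)
```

View pics/z1.png

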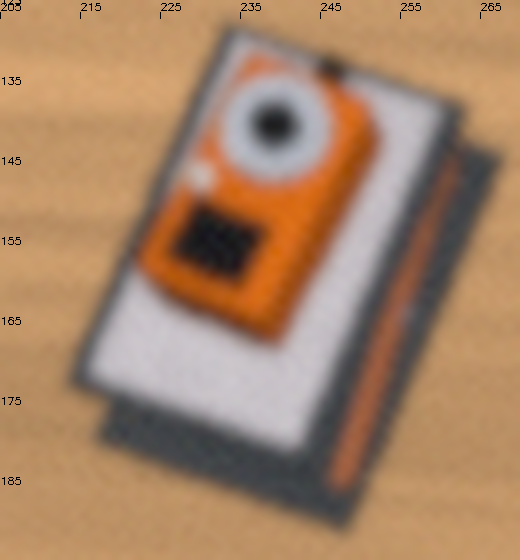

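View pics/z2.png

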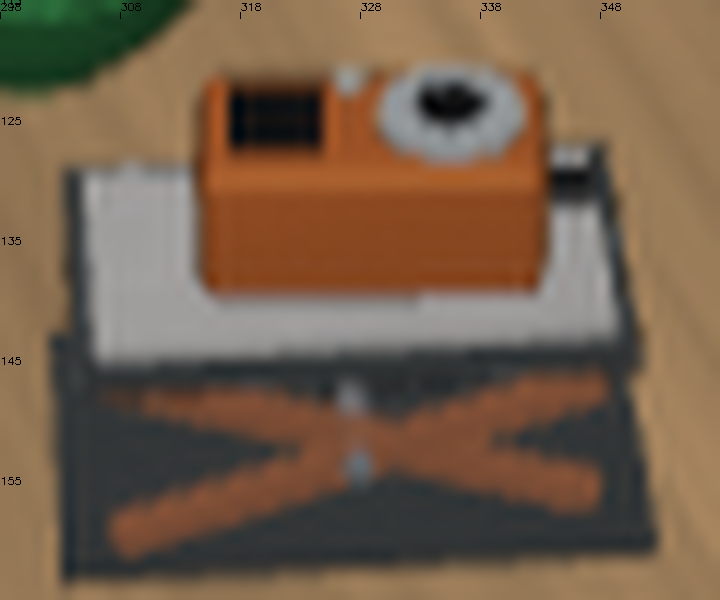

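```bash
cat > run2.py <<'E'
from h import *
from scipy.optimize import least_squares
def gen(name,obs,x0,n):
    # obs: cam, uv-shifted, (sx,sy,k) ; params x,y,yaw,L,W,z...
    def r(q):
        c,s=np.cos(q[2]),np.sin(q[2]); o=[]
        for cm,uv,(a,b,k) in obs:
            a*=q[3]/2;b*=q[4]/2
            o.append(proj(cm,[[q[0]+c*a-s*b,q[1]+s*a+c*b,q[5] if k==0 else q[6]]])[0]-uv)
        return np.concatenate(o)
    s=least_squares(r,x0,x_scale=[10,10,.1,10,10,10,10][:len(x0)],loss='soft_l1'); print(name,np.round(s.x,3),'rms',round(float(np.sqrt((r(s.x)**2).mean())),2)); return s.x
h=0
st=[('top',(234.2,128.5),(1,1,0)),('top',(260.4,138),(1,-1,0)),('top',(242,180.8),(-1,-1,0)),('top',(215.5,171.4),(-1,1,0)),
('side',(304.3,128.8),(-1,1,0)),('side',(347.1,127),(1,1,0)),('side',(349,142.7),(1,-1,0)),('side',(305.6,144.7),(-1,-1,0))]
gen('stand',st,[546,294,-.24,120,70,60],0)
og=[('top',(235.8,131.4),(1,1,0)),('top',(248.3,136.4),(1,-1,0)),('top',(222,156.8),(-1,1,0)),('top',(235.3,162.6),(-1,-1,0)),('top',(239,167.6),(-1,-1,1)),
('side',(314.6,121.2),(-1,1,0)),('side',(343,121.2),(1,1,0)),('side',(343,130.3),(1,-1,0)),('side',(314.4,130.1),(-1,-1,0)),('side',(315,139),(-1,-1,1)),('side',(342.6,138.7),(1,-1,1))]
gen('orange',og,[552,293,-.3,80,44,96,60],0)
E
python3 run2.py
```

```text
stand [ 5.46826e+02  2.95095e+02 -2.50000e-01  1.20755e+02  7.23640e+01
  6.00750e+01] rms 0.31
orange [ 5.53918e+02  2.95598e+02 -3.11000e-01  7.51080e+01  3.69550e+01
  9.23760e+01  6.01600e+01] rms 0.62
```

Measurements now agree. The stand is at (547,295,-0.25), measured 121×72 at z 60. The orange reel is at (554,295.5,-0.31), the blue reel at (526,-269,1.33) and the tray at (500,0,-0.057). Now a move-computing helper.

```bash
cat > mv.py <<'E'
import sys
from h import *
from scipy.spatial.transform import Rotation as Ro
def pose():
    o=env.observe(); return o,np.array(o['tcp_pos']),Ro.from_euler('xyz',o['ee_rot'])
def target(gx,gy,gz,yaw,R):
    # grasp point, closing axis yaw (mod pi, nearest to current)
    z=R.as_matrix()[:,2]; cur=np.arctan2(z[1],z[0]); d=(yaw-cur+np.pi/2)%np.pi-np.pi/2; y=cur+d
    X=np.array([0,0,-1.]);Z=np.array([np.cos(y),np.sin(y),0]);Y=np.cross(Z,X)
    return np.array([gx,gy,gz+54.]),Ro.from_matrix(np.c_[X,Y,Z]),d
if __name__=='__main__':
    o,p,R=pose(); M=R.as_matrix(); z=M[:,2]
    print('t',round(o['clock'],2),'grasp',np.round(p+54*M[:,0],1),'yaw',round(float(np.arctan2(z[1],z[0])),3),'w',round(o['width'],1),'q',np.round(o['joint_positions'],2),'F',np.round(o['force'],1))
    a=list(map(float,sys.argv[1:]))
    for i in range(0,len(a),4):
        P,Q,d=target(*a[i:i+4],R)
        t=M.T@(P-p); w=(R.inv()*Q).as_rotvec()
        print('travel',np.round(t,0).tolist(),'twist',np.round(w,3).tolist(),'rows',round(np.linalg.norm(t)/62.5,1),round(np.linalg.norm(w)/.187,1))
E
python3 mv.py 530 0 200 1.345 479.5 -225 180 1.345; python3 -c "
from h import *
print(onz('top',[[165,159],[100,68]],45),proj('top',[[0,0,0]]))"
```

```text
t 1.1 grasp [270.1 672.8 249.9] yaw 1.189 w 85.5 q [-1.27  0.6  -0.    1.6   0.    0.94 -0.08] F [ 0.1 -0.2 -0.2]
travel [50.0, -492.0, -528.0] twist [-0.156, 0.0, 0.0] rows 11.6 0.8
travel [70.0, -529.0, -755.0] twist [-0.156, 0.0, 0.0] rows 14.8 0.8
[[521.59547761 482.34362415]
 [759.98103178 707.31350065]] [[334.50062985 397.30971475]]
```

Call:
drive_tool(travel=[[20,-250,-270],[20,-250,-270],[20,-250,-270],[20,-250,-270],[20,-250,-270],[20,-250,-270],[20,-492,-528],[20,-492,-528]], twist=[[-0.156,0,0],[-0.156,0,0],[-0.156,0,0],[-0.156,0,0],[-0.156,0,0],[-0.156,0,0],[-0.156,0,0],[-0.156,0,0]], gripper=[60,60,60,60,60,60,60,60], newtons=40)

```text
clock: 2.1
tcp_pos: [447.6, 210.9, 284.2]
ee_rot: [-0.864, 1.57, 0.481]
force: [1.5, -0.1, -0.3]
width: 60.2
```

```bash
python3 mv.py 530 0 200 1.345 479.5 -225 180 1.345
```

```text
t 2.1 grasp [447.6 210.9 230.2] yaw 1.345 w 60.2 q [-0.52  0.35 -0.04  2.14  0.02  0.65  0.76] F [ 1.5 -0.1 -0.3]
travel [30.0, -127.0, -187.0] twist [0.0, 0.001, 0.001] rows 3.7 0.0
travel [50.0, -129.0, -418.0] twist [0.0, 0.001, 0.001] rows 7.0 0.0
```

Call:
drive_tool(travel=[[30,-127,-187],[30,-127,-187],[30,-127,-187],[50,-129,-418],[50,-129,-418],[50,-129,-418],[50,-129,-418],[50,-129,-418]], twist=[[0,0,0],[0,0,0],[0,0,0],[0,0,0],[0,0,0],[0,0,0],[0,0,0],[0,0,0]], gripper=[60,60,60,60,60,60,60,60])

```text
clock: 3.1
tcp_pos: [478.7, -229.6, 233.8]
ee_rot: [-2.326, 1.57, -0.987]
force: [-0.3, 0.6, 0.6]
width: 59.5
```

```bash
python3 mv.py 479.5 -225 130 1.345
python3 - <<'E'
from h import *
for n in('top','side'):
    cv2.imwrite(f'pics/{n}1.png',env.get_image(n)[:,:,::-1])
a=cv2.imread('pics/top1.png')[120:260,390:530];b=cv2.imread('pics/side1.png')[240:400,320:480]
cv2.imwrite('pics/m1.png',np.hstack([cv2.resize(a,(400,400)),cv2.resize(b,(400,400))]))
E
```

```text
t 3.1 grasp [ 478.7 -229.6  179.8] yaw 1.34 w 59.5 q [ 0.37  0.47 -0.04  2.11  0.03  0.57  1.65] F [-0.3  0.6  0.6]
travel [50.0, 0.0, 5.0] twist [-0.005, -0.001, 0.001] rows 0.8 0.0
```

View pics/m1.png

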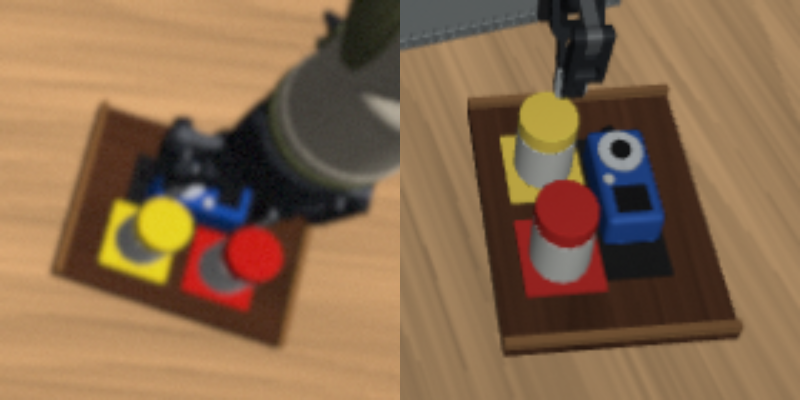

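The gripper hovers above the yellow jar. The side panel shows one fingertip at about (570,90), just above and behind the yellow lid. I'll check the tip projection against the expectation before going down.

Run:
```python
from h import *
u=np.array([np.cos(1.34),np.sin(1.34)])
for n in('side','top'):
  for s in(-1,1):
    for w in (30,44): print(n,s*w,proj(n,[[*(np.array([478.7,-229.6])+s*w*u),164]]).round(1))
im=cv2.imread('pics/side1.png')[190:310,330:450]; cv2.imwrite('pics/z3.png',cv2.resize(im,None,fx=5,fy=5))
```

```text
side -30 [[386.8 275.9]]
side -44 [[388.4 282.7]]
side 30 [[380.6 248.7]]
side 44 [[379.2 242.8]]
top -30 [[476.2 194.9]]
top -44 [[482.5 196.9]]
top 30 [[449.3 186.2]]
top 44 [[443.1 184.2]]
```

View pics/z3.png

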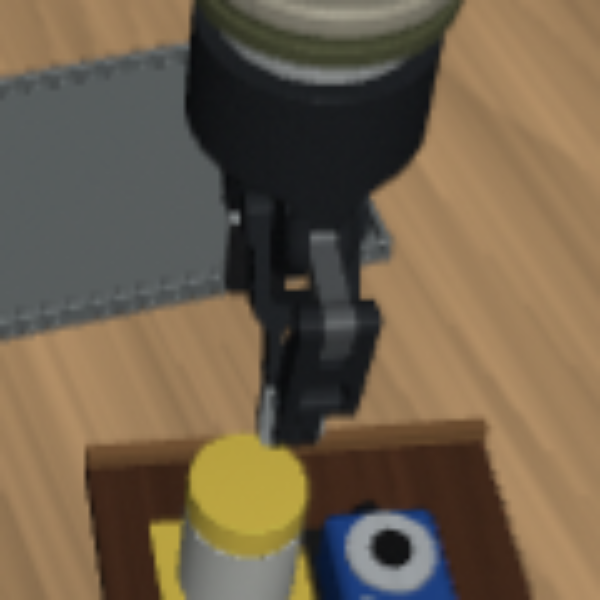

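The tip at about (389,278) agrees with the projection of (388,280). Descending: first centre, then down.

Call:
drive_tool(travel=[[30,0,5],[70,0,5],[100,0,5],[123,0,5],[123,0,5]], twist=[[-0.005,0,0],[-0.005,0,0],[-0.005,0,0],[-0.005,0,0],[-0.005,0,0]], gripper=[60,60,60,60,60])

```text
clock: 3.82
tcp_pos: [480.8, -220.0, 109.8]
ee_rot: [0.923, 1.568, 2.272]
force: [0.9, -0.1, -0.7]
width: 59.9
```

Call:
drive_tool(travel=[[0,0,0],[0,0,0],[0,0,0],[0,0,0]], twist=[[0,0,0],[0,0,0],[0,0,0],[0,0,0]], gripper=[35,35,35,35])

```text
clock: 4.32
tcp_pos: [481.4, -219.7, 110.8]
ee_rot: [0.135, 1.569, 1.485]
force: [-0.6, 2.5, 7.5]
width: 45.4
```

```bash
python3 mv.py 479.5 -225 150 1.345 587 35 150 1.345
```

```text
t 4.33 grasp [ 481.4 -219.6   56.8] yaw 1.35 w 45.4 q [ 0.34  0.67 -0.03  2.19  0.05  0.28  1.62] F [-0.6  2.5  7.5]
travel [-93.0, 1.0, -5.0] twist [0.005, 0.002, -0.0] rows 1.5 0.0
travel [-93.0, -47.0, 272.0] twist [0.005, 0.002, -0.0] rows 4.7 0.0
```

Gripped, width 45. The last measurement had been taken while the arm was still settling, so I'll add settle rows from now on. Lift and carry.

Call:
drive_tool(travel=[[-50,0,0],[-93,0,0],[-93,-25,140],[-93,-25,140],[-93,-47,272],[-93,-47,272],[-93,-47,272],[-93,-47,272]], twist=[[0,0,0],[0,0,0],[0,0,0],[0,0,0],[0,0,0],[0,0,0],[0,0,0],[0,0,0]], gripper=[35,35,35,35,35,35,35,35])

```text
clock: 5.32
tcp_pos: [587.2, 38.3, 204.5]
ee_rot: [-0.052, 1.568, 1.302]
force: [1.2, -0.7, -0.7]
width: 45.2
```

```bash
sleep 0
python3 - <<'E'
from h import *
for n in('top','side'):
    cv2.imwrite(f'pics/{n}2.png',env.get_image(n)[:,:,::-1])
a=cv2.imread('pics/top2.png')[100:260,300:460];b=cv2.imread('pics/side2.png')[120:280,270:430]
cv2.imwrite('pics/m2.png',np.hstack([cv2.resize(a,(400,400)),cv2.resize(b,(400,400))]))
E
python3 mv.py 587 35 48 1.345
```

```text
t 5.42 grasp [586.3  34.8 150.4] yaw 1.35 w 45.0 q [-0.16  0.56  0.01  2.01 -0.01  0.57  1.2 ] F [-0.3 -0.7 -1.7]
travel [102.0, -1.0, 0.0] twist [0.005, 0.001, -0.001] rows 1.6 0.0
```

View pics/m2.png

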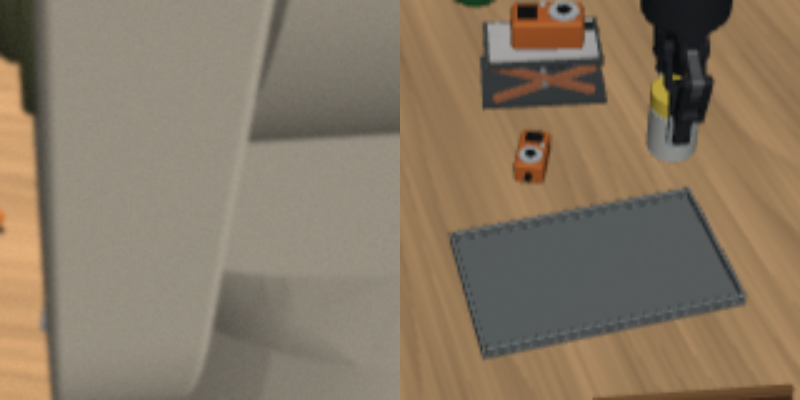

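The jar is held upright over the tray's far end (side panel (672,120)). Lowering and releasing.

Call:
drive_tool(travel=[[50,0,0],[85,0,0],[100,0,0],[103,0,0],[103,0,0],[104,0,0]], twist=[[0,0,0],[0,0,0],[0,0,0],[0,0,0],[0,0,0],[0,0,0]], gripper=[35,35,35,35,35,35])

```text
clock: 6.18
tcp_pos: [586.9, 34.9, 101.6]
ee_rot: [-0.626, 1.568, 0.724]
force: [-0.3, -0.4, -0.6]
width: 44.9
```

Call:
drive_tool(travel=[[0,0,0],[0,0,0],[0,0,0],[-50,0,0],[-110,0,0],[-110,0,0]], twist=[[0,0,0],[0,0,0],[0,0,0],[0,0,0],[0,0,0],[0,0,0]], gripper=[60,60,60,60,60,60])

```text
clock: 6.92
tcp_pos: [588.6, 34.8, 216.0]
ee_rot: [-1.087, 1.561, 0.263]
force: [-0.4, 0.4, -0.9]
width: 60.2
```

```bash
python3 mv.py 462 -300 150 1.345
```

```text
t 6.92 grasp [589.1  34.9 162. ] yaw 1.349 w 60.2 q [-0.16  0.55  0.01  2.   -0.01  0.59  1.2 ] F [-0.4  0.4 -0.9]
travel [10.0, 50.0, -354.0] twist [0.004, 0.004, 0.008] rows 5.7 0.1
```

Call:
drive_tool(travel=[[10,50,-354],[10,50,-354],[10,50,-354],[10,50,-354],[10,50,-354],[10,50,-354],[10,50,-354],[10,50,-354]], twist=[[0,0.004,0.008],[0,0.004,0.008],[0,0.004,0.008],[0,0.004,0.008],[0,0.004,0.008],[0,0.004,0.008],[0,0.004,0.008],[0,0.004,0.008]], gripper=[60,60,60,60,60,60,60,60])

```text
clock: 7.92
tcp_pos: [462.1, -299.1, 203.5]
ee_rot: [0.258, 1.57, 1.607]
force: [0.3, 0.7, 0.4]
width: 60.0
```

```bash
python3 - <<'E'
from h import *
for n in('top','side'):
    cv2.imwrite(f'pics/{n}3.png',env.get_image(n)[:,:,::-1])
a=cv2.imread('pics/top3.png')[110:270,300:460];b=cv2.imread('pics/side3.png')[180:380,280:480]
cv2.imwrite('pics/m3.png',np.hstack([cv2.resize(a,(400,400)),cv2.resize(b,(400,400))]))
E
python3 mv.py 462 -300 57 1.345
```

```text
t 8.03 grasp [ 462.7 -298.1  149.7] yaw 1.352 w 60.3 q [ 0.5   0.53 -0.05  2.09  0.05  0.52  1.77] F [ 0.8  0.1 -0.8]
travel [93.0, 0.0, -2.0] twist [0.007, 0.001, 0.0] rows 1.5 0.0
```

View pics/m3.png

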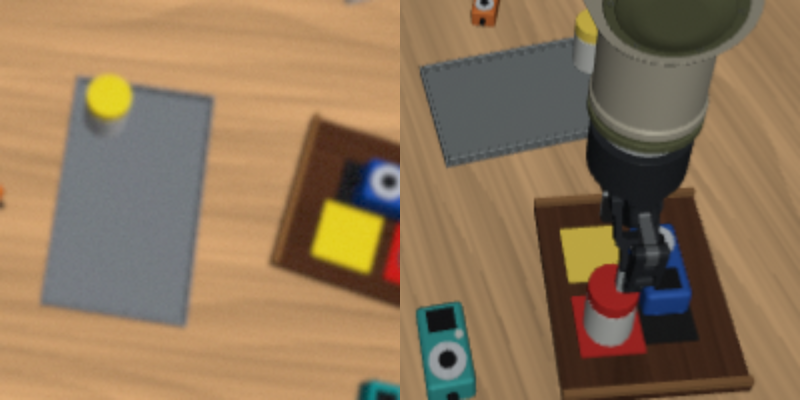

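The yellow jar stands upright in the tray's far-left corner (top panel (108,100)). The gripper is over the red jar. Descend and grip.

Call:
drive_tool(travel=[[40,0,-1],[75,0,-1],[92,0,-1],[93,0,-1],[93,0,-1]], twist=[[0,0,0],[0,0,0],[0,0,0],[0,0,0],[0,0,0]], gripper=[60,60,60,60,60])

```text
clock: 8.65
tcp_pos: [463.1, -299.0, 111.6]
ee_rot: [-0.808, 1.569, 0.544]
force: [0.3, -0.1, 0.5]
width: 60.0
```

Call:
drive_tool(travel=[[0,0,0],[0,0,0],[0,0,0],[0,0,0],[-50,0,0],[-93,0,0],[-93,0,0]], twist=[[0,0,0],[0,0,0],[0,0,0],[0,0,0],[0,0,0],[0,0,0],[0,0,0]], gripper=[35,35,35,35,35,35,35])

```text
clock: 9.52
tcp_pos: [464.0, -299.9, 207.9]
ee_rot: [-1.679, 1.564, -0.328]
force: [0.4, -0.1, -1.9]
width: 44.9
```

```bash
python3 mv.py 582.5 -45 150 1.345
```

```text
t 9.53 grasp [ 464.3 -300.   153.9] yaw 1.351 w 44.9 q [ 0.51  0.52 -0.05  2.08  0.05  0.53  1.77] F [ 0.4 -0.1 -1.9]
travel [4.0, -60.0, 275.0] twist [0.006, -0.001, 0.007] rows 4.5 0.1
```

Call:
drive_tool(travel=[[4,-60,275],[4,-60,275],[4,-60,275],[4,-60,275],[4,-60,275],[4,-60,275],[4,-60,275],[4,-60,275]], twist=[[0,0,0.007],[0,0,0.007],[0,0,0.007],[0,0,0.007],[0,0,0.007],[0,0,0.007],[0,0,0.007],[0,0,0.007]], gripper=[35,35,35,35,35,35,35,35])

```text
clock: 10.52
tcp_pos: [581.7, -46.1, 203.8]
ee_rot: [2.643, 1.569, -2.291]
force: [-0.2, 0.6, -0.9]
width: 45.2
```

```bash
python3 mv.py 582.5 -45 46.5 1.345
```

```text
t 10.53 grasp [581.6 -46.2 149.8] yaw 1.349 w 45.2 q [-0.02  0.56 -0.    2.02  0.    0.57  1.33] F [-0.2  0.6 -0.9]
travel [103.0, -1.0, 1.0] twist [0.004, -0.002, -0.001] rows 1.7 0.0
```

Call:
drive_tool(travel=[[50,0,0],[85,0,0],[100,0,0],[102,0,0],[102,0,0],[103,0,0]], twist=[[0,0,0],[0,0,0],[0,0,0],[0,0,0],[0,0,0],[0,0,0]], gripper=[35,35,35,35,35,35])

```text
clock: 11.28
tcp_pos: [582.0, -46.4, 101.6]
ee_rot: [-2.701, 1.569, -1.351]
force: [0.8, -0.1, -1.3]
width: 45.2
```

Call:
drive_tool(travel=[[0,0,0],[0,0,0],[0,0,0],[-50,0,0],[-130,0,0],[-130,0,0],[-130,0,0]], twist=[[0,0,0],[0,0,0],[0,0,0],[0,0,0],[0,0,0],[0,0,0],[0,0,0]], gripper=[60,60,60,60,60,60,60])

```text
clock: 12.15
tcp_pos: [582.3, -46.2, 232.8]
ee_rot: [-1.759, 1.568, -0.41]
force: [-0.9, 0.3, -1.1]
width: 60.1
```

```bash
python3 mv.py 526 -269 180 -0.24
python3 - <<'E'
from h import *
for n in('top','side'):
    cv2.imwrite(f'pics/{n}4.png',env.get_image(n)[:,:,::-1])
a=cv2.imread('pics/top4.png')[150:250,405:505];b=cv2.imread('pics/side4.png')[180:400,280:500]
cv2.imwrite('pics/m4.png',np.hstack([cv2.resize(a,(400,400)),cv2.resize(b,(400,400))]))
E
```

```text
t 12.15 grasp [582.4 -46.3 178.8] yaw 1.349 w 60.1 q [-0.02  0.52 -0.    2.    0.    0.62  1.33] F [-0.9  0.3 -1.1]
travel [-1.0, 6.0, -230.0] twist [-1.553, -0.003, 0.002] rows 3.7 8.3
```

View pics/m4.png

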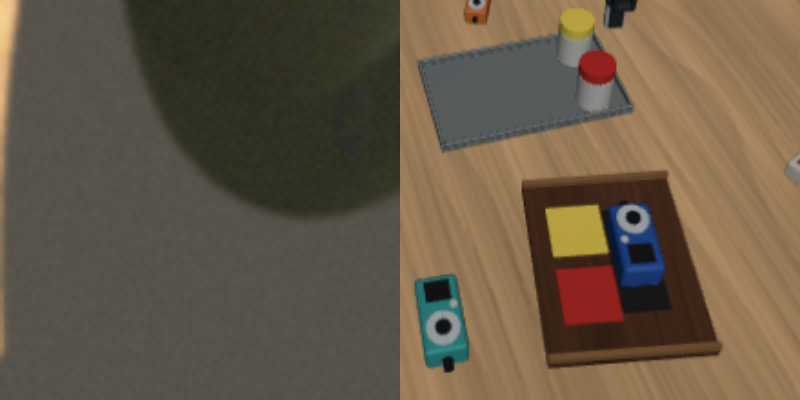

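Both jars stand in the tray (side panel (576,38) and (596,82)) and the blue reel is undisturbed at (637,243). Joint 7 would run out of range turning the suggested way (j7 ≈ 3.3), so I turn the other way, with twist +1.589.

Call:
drive_tool(travel=[[0,6,-60],[0,6,-120],[0,6,-180],[0,6,-230],[0,6,-230],[0,6,-230],[0,6,-230],[0,6,-230]], twist=[[0.18,0,0],[0.36,0,0],[0.54,0,0],[0.72,0,0],[0.9,0,0],[1.08,0,0],[1.26,0,0],[1.44,0,0]], gripper=[65,65,65,65,65,65,65,65])

```text
clock: 13.25
tcp_pos: [524.2, -269.0, 228.7]
ee_rot: [-2.865, 1.566, -2.962]
force: [1.0, 0.4, -0.4]
width: 64.8
```

```bash
python3 - <<'E'
from h import *
for n in('side',):
    cv2.imwrite(f'pics/{n}5.png',env.get_image(n)[:,:,::-1])
E
python3 mv.py 526 -269 120 -0.235
```

```text
t 13.3 grasp [ 524.1 -268.7  174.6] yaw -0.105 w 64.8 q [ 0.11  0.56  0.4   2.   -0.35  0.65  0.63] F [-0.1  0.3 -0.7]
travel [55.0, -0.0, 2.0] twist [0.13, -0.005, 0.001] rows 0.9 0.7
```

Run:
```python
from ov import *
draw([('side','pics/side4.png',385,280,455,360,8)],[((0,255,0),box((525.4,-275,-1.796),120,50,15,15)),((255,255,0),box((526,-270,1.33),80,44,15,51))],'pics/o3.png')
```

```text
(no output)
```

View pics/o3.png

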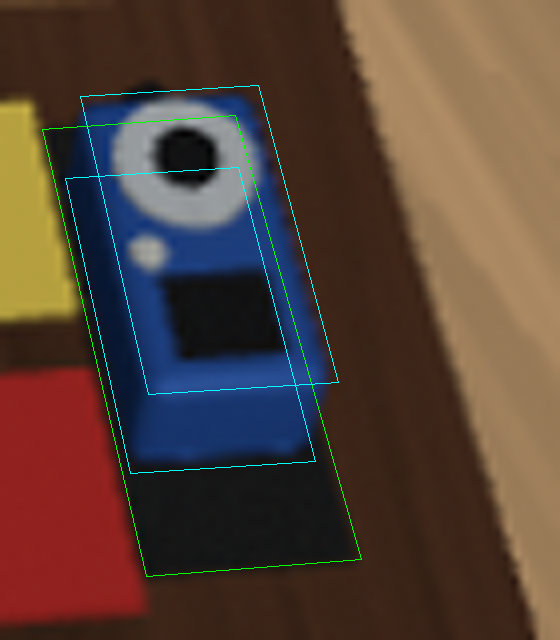

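The blue box fit is good to about 2 mm. Descend and grip.

Call:
drive_tool(travel=[[30,-1,2],[60,-1,2],[100,-1,2],[130,-1,2],[137,-1,2],[137,-1,2]], twist=[[0.13,-0.005,0],[0.13,-0.005,0],[0.13,-0.005,0],[0.13,-0.005,0],[0.13,-0.005,0],[0.13,-0.005,0]], gripper=[65,65,65,65,65,65])

```text
clock: 14.05
tcp_pos: [525.1, -270.1, 91.0]
ee_rot: [-2.311, 1.569, -2.545]
force: [-0.6, 0.1, -0.1]
width: 65.0
```

Call:
drive_tool(travel=[[0,0,0],[0,0,0],[0,0,0],[0,0,0],[0,0,0]], twist=[[0,0,0],[0,0,0],[0,0,0],[0,0,0],[0,0,0]], gripper=[32,32,32,32,32])

```text
clock: 14.68
tcp_pos: [525.5, -270.2, 92.0]
ee_rot: [-1.455, 1.569, -1.689]
force: [-0.6, 0.2, 7.4]
width: 43.1
```

```bash
python3 mv.py 470 2 150 -0.06
```

```text
t 14.68 grasp [ 525.5 -270.3   38. ] yaw -0.234 w 43.1 q [ 0.2   0.76  0.27  2.06 -0.51  0.38  0.64] F [-0.6  0.2  7.4]
travel [-112.0, 252.0, -117.0] twist [-0.174, 0.0, 0.002] rows 4.8 0.9
```

Call:
drive_tool(travel=[[-50,0,0],[-112,0,0],[-112,125,-58],[-112,125,-58],[-112,252,-117],[-112,252,-117],[-112,252,-117],[-112,252,-117]], twist=[[0,0,0],[0,0,0],[-0.09,0,0],[-0.09,0,0],[-0.174,0,0],[-0.174,0,0],[-0.174,0,0],[-0.174,0,0]], gripper=[32,32,32,32,32,32,32,32])

```text
clock: 15.68
tcp_pos: [469.5, 4.7, 203.8]
ee_rot: [-2.137, 1.57, -2.192]
force: [-0.3, -0.2, -2.1]
width: 43.6
```

```bash
python3 - <<'E'
from h import *
for n in('top','side'):
    cv2.imwrite(f'pics/{n}6.png',env.get_image(n)[:,:,::-1])
a=cv2.imread('pics/top6.png')[100:260,300:460];b=cv2.imread('pics/side6.png')[150:310,270:430]
cv2.imwrite('pics/m6.png',np.hstack([cv2.resize(a,(400,400)),cv2.resize(b,(400,400))]))
E
python3 mv.py 470 2 28 -0.06
```

```text
t 15.78 grasp [470.2   2.  149.9] yaw -0.059 w 43.8 q [-0.41  0.49  0.4   2.28 -0.45  0.44  0.3 ] F [ 0.2 -0.1 -1.5]
travel [122.0, 0.0, -0.0] twist [0.001, 0.001, 0.002] rows 2.0 0.0
```

View pics/m6.png

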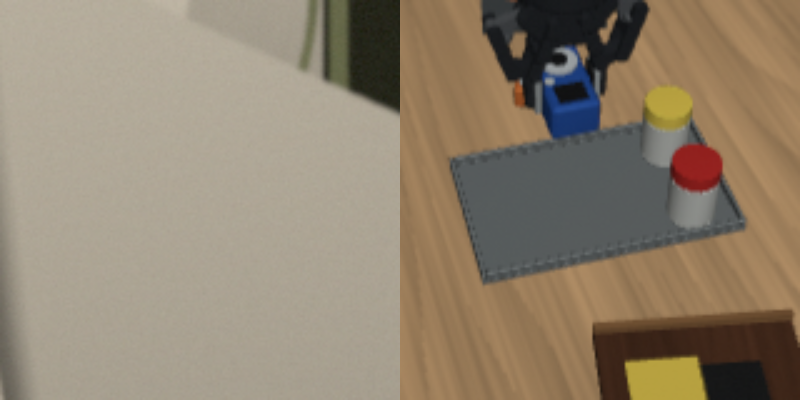

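The blue reel is level between the fingers above the tray (side panel (570,95)) and the jars stand well clear. Lower, release, rise.

Call:
drive_tool(travel=[[50,0,0],[95,0,0],[115,0,0],[121,0,0],[122,0,0],[122,0,0]], twist=[[0,0,0],[0,0,0],[0,0,0],[0,0,0],[0,0,0],[0,0,0]], gripper=[32,32,32,32,32,32])

```text
clock: 16.52
tcp_pos: [470.7, 1.6, 82.7]
ee_rot: [-0.685, 1.568, -0.744]
force: [-0.3, -0.3, -0.6]
width: 43.5
```

Call:
drive_tool(travel=[[0,0,0],[0,0,0],[0,0,0],[-50,0,0],[-110,0,0],[-160,0,0],[-160,0,0],[-160,0,0]], twist=[[0,0,0],[0,0,0],[0,0,0],[0,0,0],[0,0,0],[0,0,0],[0,0,0],[0,0,0]], gripper=[62,62,62,62,62,62,62,62])

```text
clock: 17.52
tcp_pos: [470.1, 2.4, 242.6]
ee_rot: [-0.514, 1.568, -0.572]
force: [-0.0, -0.4, 0.1]
width: 62.4
```

```bash
python3 mv.py 554 295 190 1.26
```

```text
t 17.52 grasp [470.2   2.3 188.6] yaw -0.058 w 62.4 q [-0.51  0.44  0.54  2.25 -0.43  0.54  0.3 ] F [-0.  -0.4  0.1]
travel [-2.0, 297.0, 67.0] twist [-1.318, 0.001, 0.003] rows 4.9 7.0
```

Call:
drive_tool(travel=[[-2,50,11],[-2,100,22],[-2,150,34],[-2,200,45],[-2,250,56],[-2,297,67],[-2,297,67],[-2,297,67]], twist=[[-0.17,0,0],[-0.34,0,0],[-0.51,0,0],[-0.68,0,0],[-0.85,0,0],[-1.02,0,0],[-1.19,0,0],[-1.318,0,0]], gripper=[64,64,64,64,64,64,64,64])

```text
clock: 18.52
tcp_pos: [553.7, 295.3, 241.8]
ee_rot: [2.937, 1.568, -2.081]
force: [-0.2, 0.1, -0.5]
width: 63.9
```

```bash
python3 - <<'E'
from h import *
for n in('top','side'):
    cv2.imwrite(f'pics/{n}7.png',env.get_image(n)[:,:,::-1])
a=cv2.imread('pics/top7.png')[90:250,180:340];b=cv2.imread('pics/side7.png')[80:240,270:430]
cv2.imwrite('pics/m7.png',np.hstack([cv2.resize(a,(400,400)),cv2.resize(b,(400,400))]))
E
python3 mv.py 554 295 83 1.26
```

```text
t 18.62 grasp [553.8 294.3 188.3] yaw 1.261 w 63.9 q [-0.7   0.56  0.18  1.89 -0.14  0.7   0.82] F [-0.5 -0.7  0.2]
travel [105.0, 0.0, 1.0] twist [0.001, -0.002, -0.0] rows 1.7 0.0
```

View pics/m7.png

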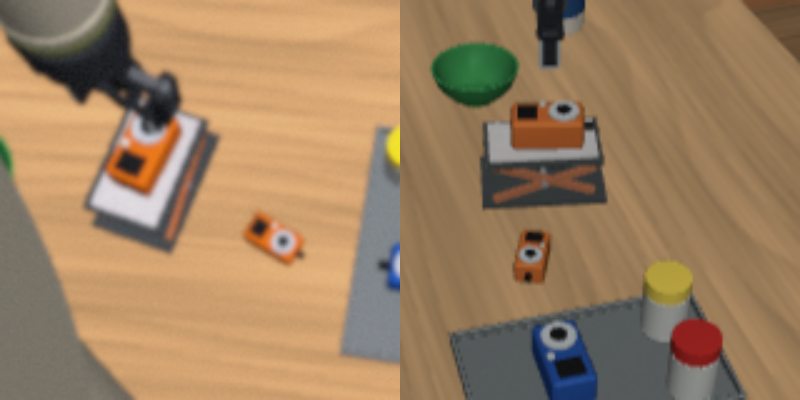

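The gripper is over the orange reel on the stand. The blue reel lies flat in the tray (side panel (563,360)), clear of the jars. Descend and grip.

Call:
drive_tool(travel=[[40,0,1],[80,0,1],[100,0,1],[105,0,1],[105,0,1]], twist=[[0,0,0],[0,0,0],[0,0,0],[0,0,0],[0,0,0]], gripper=[64,64,64,64,64])

```text
clock: 19.25
tcp_pos: [554.1, 294.9, 136.9]
ee_rot: [2.844, 1.568, -2.18]
force: [0.2, -0.1, 0.8]
width: 64.0
```

Call:
drive_tool(travel=[[0,0,0],[0,0,0],[0,0,0],[0,0,0],[0,0,0],[-30,0,0],[-80,0,0],[-100,0,0]], twist=[[0,0,0],[0,0,0],[0,0,0],[0,0,0],[0,0,0],[0,0,0],[0,0,0],[0,0,0]], gripper=[32,32,32,32,32,32,32,32])

```text
clock: 20.25
tcp_pos: [554.9, 295.5, 239.7]
ee_rot: [-1.934, 1.57, -0.675]
force: [0.5, 0.9, -1.8]
width: 43.5
```

```bash
python3 - <<'E'
from h import *
for n in('side',):
    cv2.imwrite(f'pics/{n}8.png',env.get_image(n)[:,:,::-1])
b=cv2.imread('pics/side8.png')[40:180,260:400]
cv2.imwrite('pics/m8.png',cv2.resize(b,(560,560)))
E
python3 mv.py 650 0 185 -0.225 525.4 -275 185 -0.225
```

```text
t 20.3 grasp [555.6 295.7 187.3] yaw 1.259 w 43.6 q [-0.7   0.56  0.18  1.89 -0.15  0.7   0.82] F [0.1 0.4 0.2]
travel [2.0, -181.0, -252.0] twist [1.484, 0.003, 0.001] rows 5.0 7.9
travel [2.0, -147.0, -552.0] twist [1.484, 0.003, 0.001] rows 9.1 7.9
```

View pics/m8.png

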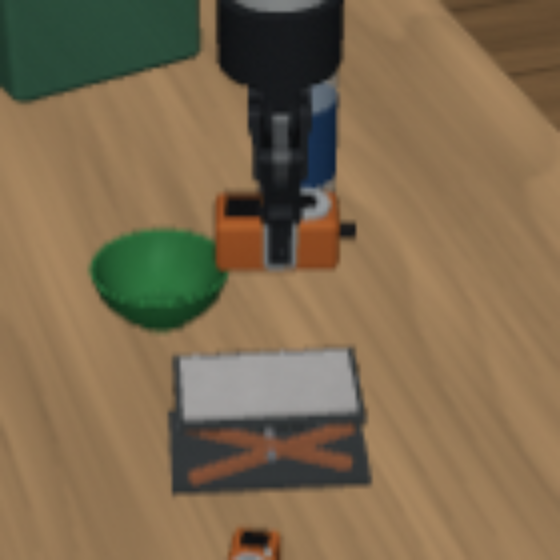

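The orange reel is lifted, gripped at its middle and level (picture (278,230)). Carry it to the berth while turning 85°.

Call:
drive_tool(travel=[[2,-14,-55],[2,-29,-110],[2,-44,-165],[2,-59,-220],[2,-73,-275],[2,-88,-330],[2,-102,-385],[2,-117,-440]], twist=[[0.17,0,0],[0.34,0,0],[0.51,0,0],[0.68,0,0],[0.85,0,0],[1.02,0,0],[1.19,0,0],[1.36,0,0]], gripper=[32,32,32,32,32,32,32,32])

```text
clock: 21.3
tcp_pos: [531.1, -160.5, 238.7]
ee_rot: [0.306, 1.568, 0.199]
force: [0.2, -0.2, -0.9]
width: 43.3
```

```bash
python3 mv.py 525.4 -275 150 -0.225
```

```text
t 21.3 grasp [ 531.2 -160.5  184.7] yaw -0.107 w 43.3 q [-0.17  0.53  0.52  2.08 -0.44  0.64  0.55] F [ 0.2 -0.2 -0.9]
travel [35.0, -114.0, 6.0] twist [0.118, 0.002, -0.001] rows 1.9 0.6
```

Call:
drive_tool(travel=[[10,-57,3],[35,-114,6],[35,-114,6],[35,-114,6],[35,-114,6]], twist=[[0.06,0,0],[0.118,0,0],[0.118,0,0],[0.118,0,0],[0.118,0,0]], gripper=[32,32,32,32,32])

```text
clock: 21.92
tcp_pos: [525.5, -272.8, 203.7]
ee_rot: [0.692, 1.568, 0.47]
force: [-0.2, 0.5, -1.3]
width: 43.4
```

```bash
python3 mv.py 525.4 -275 39 -0.225
python3 - <<'E'
from h import *
for n in('side',):
    cv2.imwrite(f'pics/{n}9.png',env.get_image(n)[:,:,::-1])
b=cv2.imread('pics/side9.png')[220:380,330:490]
cv2.imwrite('pics/m9.png',cv2.resize(b,(560,560)))
E
```

```text
t 21.93 grasp [ 525.7 -272.8  149.7] yaw -0.222 w 43.4 q [ 0.06  0.62  0.49  2.02 -0.5   0.62  0.67] F [-0.2  0.5 -1.3]
travel [111.0, -2.0, 0.0] twist [0.003, 0.002, -0.002] rows 1.8 0.0
```

View pics/m9.png

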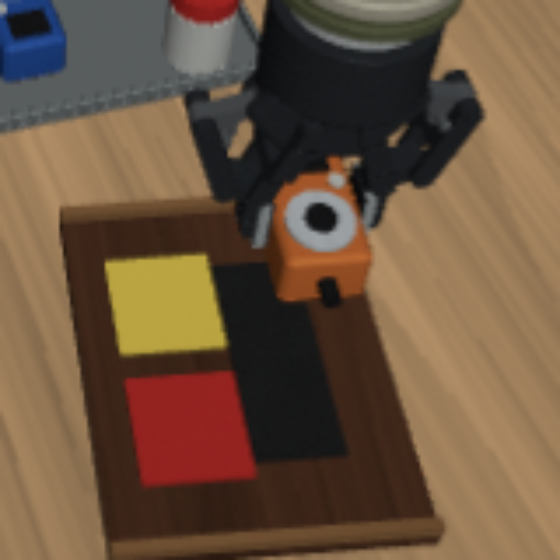

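Call:
drive_tool(travel=[[50,-1,0],[90,-1,0],[106,-1,0],[110,-1,0],[111,-1,0],[111,-1,0]], twist=[[0,0,0],[0,0,0],[0,0,0],[0,0,0],[0,0,0],[0,0,0]], gripper=[32,32,32,32,32,32])

```text
clock: 22.72
tcp_pos: [526.3, -273.9, 94.0]
ee_rot: [0.291, 1.566, 0.069]
force: [-0.4, 0.2, -1.5]
width: 43.4
```

Call:
drive_tool(travel=[[0,0,0],[0,0,0],[0,0,0],[-50,0,0],[-110,0,0],[-150,0,0],[-150,0,0],[-150,0,0]], twist=[[0,0,0],[0,0,0],[0,0,0],[0,0,0],[0,0,0],[0,0,0],[0,0,0],[0,0,0]], gripper=[62,62,62,62,62,62,62,62])

```text
clock: 23.72
tcp_pos: [525.5, -273.5, 243.6]
ee_rot: [0.411, 1.567, 0.189]
force: [0.3, -0.5, 0.1]
width: 62.3
```

```bash
python3 mv.py 470 2 190 -0.06
```

```text
t 23.73 grasp [ 525.7 -273.4  189.6] yaw -0.221 w 62.3 q [ 0.02  0.57  0.56  1.99 -0.46  0.7   0.64] F [ 0.3 -0.5  0.1]
travel [-0.0, 257.0, -115.0] twist [-0.161, 0.004, -0.001] rows 4.5 0.9
```

Call:
drive_tool(travel=[[0,257,-115],[0,257,-115],[0,257,-115],[0,257,-115],[0,257,-115],[0,257,-115],[0,257,-115],[0,257,-115]], twist=[[-0.161,0,0],[-0.161,0,0],[-0.161,0,0],[-0.161,0,0],[-0.161,0,0],[-0.161,0,0],[-0.161,0,0],[-0.161,0,0]], gripper=[64,64,64,64,64,64,64,64])

```text
clock: 24.72
tcp_pos: [469.8, 1.2, 243.4]
ee_rot: [0.1, 1.567, 0.037]
force: [-0.3, 0.8, -0.8]
width: 64.0
```

```bash
python3 - <<'E'
from ov import *
for n in('top','side'):
    cv2.imwrite(f'pics/{n}10.png',env.get_image(n)[:,:,::-1])
draw([('side','pics/side10.png',340,265,450,385,5)],[((0,255,0),box((525.4,-275,-1.796),120,50,15,15)),((255,255,0),box((525.4,-275,-1.796),80,44,15,51))],'pics/o4.png')
b=cv2.imread('pics/side10.png')[120:280,270:430]
cv2.imwrite('pics/m10.png',cv2.resize(b,(560,560)))
E
python3 mv.py 470 2 26.5 -0.06
```

```text
t 24.82 grasp [470.    1.4 189.5] yaw -0.062 w 64.2 q [-0.53  0.44  0.56  2.26 -0.45  0.55  0.32] F [-0.5  0.8 -0.2]
travel [163.0, 1.0, -0.0] twist [-0.002, 0.004, -0.001] rows 2.6 0.0
```

View pics/o4.png

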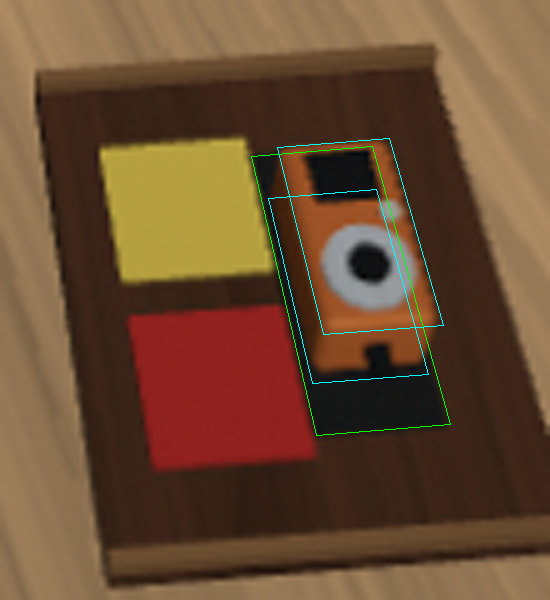

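View pics/m10.png

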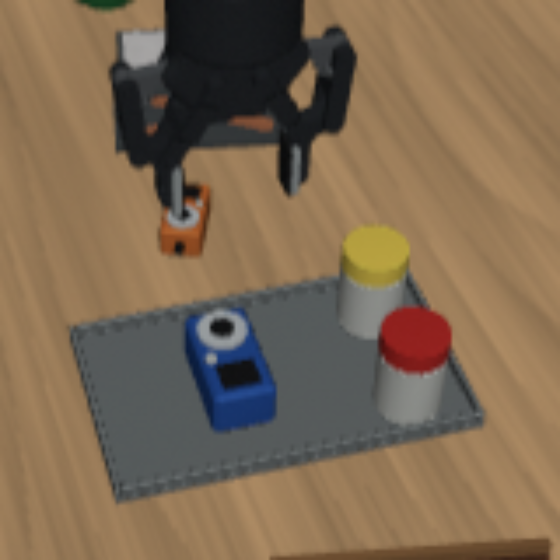

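The orange reel lies on the berth within about 3-4 mm of the ideal box. The blue reel lies squarely in the tray. Pick it up.

Call:
drive_tool(travel=[[50,1,0],[100,1,0],[140,1,0],[158,1,0],[162,1,0],[162,1,0]], twist=[[0,0,0],[0,0,0],[0,0,0],[0,0,0],[0,0,0],[0,0,0]], gripper=[64,64,64,64,64,64])

```text
clock: 25.58
tcp_pos: [470.7, 1.9, 81.8]
ee_rot: [0.151, 1.567, 0.087]
force: [0.3, 0.4, 0.4]
width: 63.7
```

Call:
drive_tool(travel=[[0,0,0],[0,0,0],[0,0,0],[0,0,0],[0,0,0],[-50,0,0],[-110,0,0],[-160,0,0]], twist=[[0,0,0],[0,0,0],[0,0,0],[0,0,0],[0,0,0],[0,0,0],[0,0,0],[0,0,0]], gripper=[32,32,32,32,32,32,32,32])

```text
clock: 26.58
tcp_pos: [469.7, 2.0, 244.2]
ee_rot: [0.225, 1.566, 0.162]
force: [0.6, 1.3, -1.5]
width: 43.5
```

```bash
python3 mv.py 547 295 185 1.32
```

```text
t 26.57 grasp [469.9   2.1 190.2] yaw -0.063 w 43.5 q [-0.57  0.45  0.63  2.26 -0.51  0.56  0.39] F [ 0.6  1.3 -1.5]
travel [6.0, 297.0, 59.0] twist [-1.383, 0.005, 0.002] rows 4.8 7.4
```

Call:
drive_tool(travel=[[0,50,10],[0,100,20],[0,150,30],[0,200,40],[0,250,50],[0,297,60],[0,297,60],[0,297,60]], twist=[[-0.175,0,0],[-0.35,0,0],[-0.525,0,0],[-0.7,0,0],[-0.875,0,0],[-1.05,0,0],[-1.225,0,0],[-1.383,0,0]], gripper=[32,32,32,32,32,32,32,32])

```text
clock: 27.58
tcp_pos: [547.8, 295.5, 245.0]
ee_rot: [-1.217, 1.566, 0.11]
force: [-0.3, -0.6, -1.0]
width: 43.5
```

```bash
python3 - <<'E'
from h import *
for n in('top','side'):
    cv2.imwrite(f'pics/{n}11.png',env.get_image(n)[:,:,::-1])
b=cv2.imread('pics/side11.png')[60:200,260:400]
cv2.imwrite('pics/m11.png',cv2.resize(b,(560,560)))
E
python3 mv.py 548.5 294.5 83.5 1.32
```

```text
t 27.68 grasp [548.3 294.7 191.2] yaw 1.322 w 43.6 q [-0.75  0.55  0.25  1.91 -0.2   0.7   0.94] F [ 0.4  1.2 -1.6]
travel [108.0, -0.0, -0.0] twist [0.002, 0.002, 0.004] rows 1.7 0.0
```

View pics/m11.png

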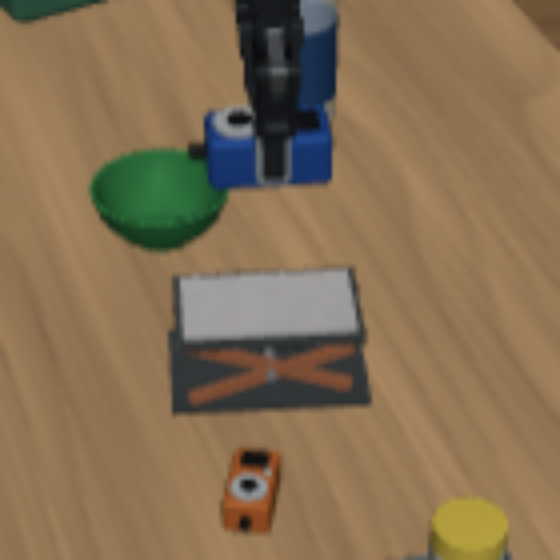

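The blue reel is level and gripped mid-length above the clear plate (picture (268,150)). Lower onto the stand and release.

Call:
drive_tool(travel=[[45,0,0],[85,0,0],[102,0,0],[107,0,0],[107,0,0],[107,0,0]], twist=[[0,0,0],[0,0,0],[0,0,0],[0,0,0],[0,0,0],[0,0,0]], gripper=[32,32,32,32,32,32])

```text
clock: 28.42
tcp_pos: [549.1, 295.0, 139.4]
ee_rot: [-1.039, 1.564, 0.282]
force: [-1.0, -0.1, -1.3]
width: 43.2
```

Call:
drive_tool(travel=[[0,0,0],[0,0,0],[0,0,0],[-50,0,0],[-100,0,0],[-100,0,0],[-100,0,0]], twist=[[0,0,0],[0,0,0],[0,0,0],[0,0,0],[0,0,0],[0,0,0],[0,0,0]], gripper=[62,62,62,62,62,62,62])

```text
clock: 29.3
tcp_pos: [548.1, 294.9, 239.2]
ee_rot: [-1.011, 1.564, 0.311]
force: [0.7, -0.2, -0.3]
width: 62.0
```

```bash
python3 mv.py 582 -45 190 1.345
python3 - <<'E'
from ov import *
for n in('top','side'):
    cv2.imwrite(f'pics/{n}12.png',env.get_image(n)[:,:,::-1])
q=(547,295,-.25)
draw([('top','pics/top12.png',205,120,275,195,5),('side','pics/side12.png',295,110,360,170,6)],[((0,255,0),box(q,120,70,60,60)),((0,0,255),box(q,80,44,60,96))],'pics/o5.png')
E
```

```text
t 29.3 grasp [548.4 295.  185.2] yaw 1.321 w 62.0 q [-0.76  0.56  0.25  1.92 -0.21  0.68  0.95] F [ 0.7 -0.2 -0.3]
travel [-5.0, -117.0, -321.0] twist [-0.024, 0.003, 0.006] rows 5.5 0.1
```

View pics/o5.png

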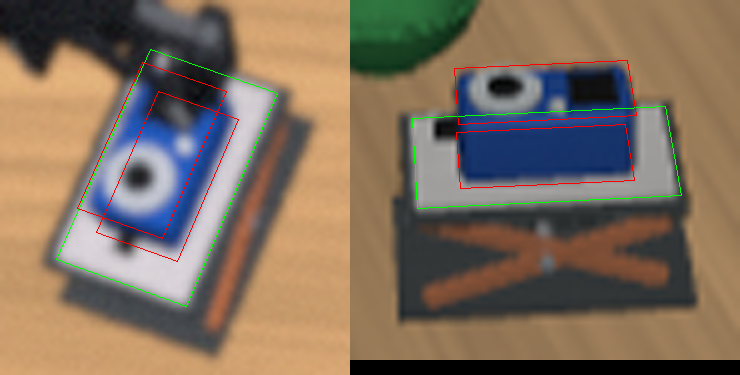

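The blue reel lies centred on the plate within about 4 mm in both views and is released. Step 2 is met, so on to the red jar.

Call:
drive_tool(travel=[[-5,-117,-321],[-5,-117,-321],[-5,-117,-321],[-5,-117,-321],[-5,-117,-321],[-5,-117,-321],[-5,-117,-321],[-5,-117,-321]], twist=[[-0.024,0.003,0.006],[-0.024,0.003,0.006],[-0.024,0.003,0.006],[-0.024,0.003,0.006],[-0.024,0.003,0.006],[-0.024,0.003,0.006],[-0.024,0.003,0.006],[-0.024,0.003,0.006]], gripper=[60,60,60,60,60,60,60,60])

```text
clock: 30.4
tcp_pos: [581.6, -44.4, 242.1]
ee_rot: [1.81, 1.567, -3.127]
force: [-0.8, 1.0, 0.2]
width: 59.7
```

```bash
python3 - <<'E'
from h import *
for n in('side',):
    cv2.imwrite(f'pics/{n}13.png',env.get_image(n)[:,:,::-1])
b=cv2.imread('pics/side13.png')[60:280,260:480]
cv2.imwrite('pics/m13.png',cv2.resize(b,(560,560)))
E
python3 mv.py 582 -46 47 1.345
```

```text
t 30.45 grasp [581.5 -43.9 188.2] yaw 1.347 w 60.0 q [-0.17  0.52  0.21  2.   -0.17  0.65  1.5 ] F [ 0.   0.3 -1. ]
travel [141.0, -1.0, -2.0] twist [0.002, -0.001, -0.003] rows 2.3 0.0
```

View pics/m13.png

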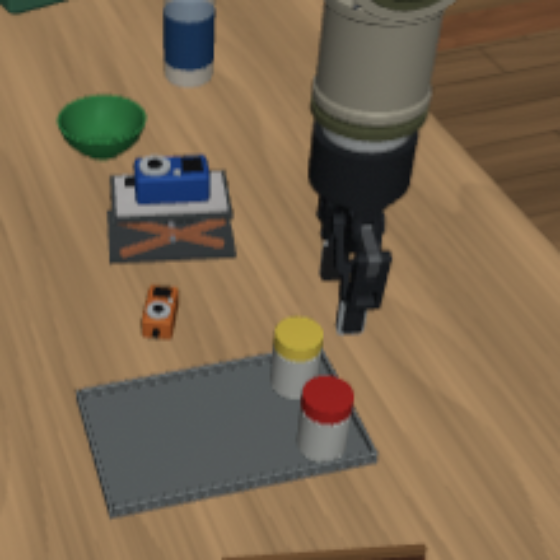

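Blue is on the stand at (172,178), the bowl is untouched and both jars are upright. Take the red jar.

Call:
drive_tool(travel=[[50,0,-2],[100,0,-2],[130,0,-2],[141,0,-2],[141,0,-2]], twist=[[0,0,0],[0,0,0],[0,0,0],[0,0,0],[0,0,0]], gripper=[60,60,60,60,60])

```text
clock: 31.08
tcp_pos: [580.7, -44.9, 101.0]
ee_rot: [1.729, 1.567, 3.077]
force: [-0.4, -0.6, 0.1]
width: 59.6
```

Call:
drive_tool(travel=[[0,0,0],[0,0,0],[0,0,0],[0,0,0],[-50,0,0],[-100,0,0],[-110,0,0],[-110,0,0]], twist=[[0,0,0],[0,0,0],[0,0,0],[0,0,0],[0,0,0],[0,0,0],[0,0,0],[0,0,0]], gripper=[35,35,35,35,35,35,35,35])

```text
clock: 32.08
tcp_pos: [581.3, -44.8, 211.7]
ee_rot: [1.597, 1.568, 2.946]
force: [0.1, 0.2, -1.5]
width: 45.4
```

```bash
python3 mv.py 462 -300 157 1.345
```

```text
t 32.08 grasp [581.2 -44.8 157.7] yaw 1.348 w 45.4 q [-0.16  0.56  0.2   2.02 -0.19  0.58  1.52] F [ 0.1  0.2 -1.5]
travel [1.0, 60.0, -275.0] twist [0.003, -0.0, -0.002] rows 4.5 0.0
```

Call:
drive_tool(travel=[[1,60,-275],[1,60,-275],[1,60,-275],[1,60,-275],[1,60,-275],[1,60,-275],[1,60,-275],[1,60,-275]], twist=[[0,0,0],[0,0,0],[0,0,0],[0,0,0],[0,0,0],[0,0,0],[0,0,0],[0,0,0]], gripper=[35,35,35,35,35,35,35,35])

```text
clock: 33.08
tcp_pos: [462.6, -298.4, 210.2]
ee_rot: [1.366, 1.567, 2.716]
force: [0.4, 0.4, -0.9]
width: 45.2
```

```bash
python3 - <<'E'
from h import *
for n in('side',):
    cv2.imwrite(f'pics/{n}14.png',env.get_image(n)[:,:,::-1])
b=cv2.imread('pics/side14.png')[220:400,300:480]
cv2.imwrite('pics/m14.png',cv2.resize(b,(560,560)))
E
python3 mv.py 462.2 -299.8 58.5 1.345
```

```text
t 33.12 grasp [ 462.5 -298.4  156.4] yaw 1.35 w 44.7 q [ 0.36  0.53  0.15  2.09 -0.15  0.54  1.97] F [-0.3 -1.6 -0.6]
travel [98.0, -0.0, -1.0] twist [0.005, 0.001, -0.003] rows 1.6 0.0
```

View pics/m14.png

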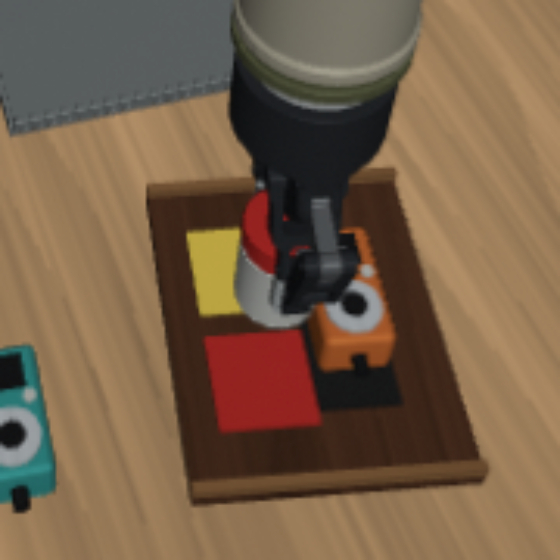

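The red jar is held upright above the board. Parallax at this height makes it appear behind its pad. The orange reel is in place. Lower and release.

Call:
drive_tool(travel=[[40,0,-1],[75,0,-1],[92,0,-1],[97,0,-1],[98,0,-1],[98,0,-1]], twist=[[0,0,0],[0,0,0],[0,0,0],[0,0,0],[0,0,0],[0,0,0]], gripper=[35,35,35,35,35,35])

```text
clock: 33.88
tcp_pos: [462.6, -299.4, 113.4]
ee_rot: [1.496, 1.569, 2.846]
force: [-0.3, 0.5, -2.0]
width: 44.9
```

Call:
drive_tool(travel=[[0,0,0],[0,0,0],[0,0,0],[-50,0,0],[-110,0,0],[-120,0,0],[-120,0,0]], twist=[[0,0,0],[0,0,0],[0,0,0],[0,0,0],[0,0,0],[0,0,0],[0,0,0]], gripper=[60,60,60,60,60,60,60])

```text
clock: 34.75
tcp_pos: [463.0, -299.4, 233.9]
ee_rot: [2.638, 1.571, -2.295]
force: [-0.0, 0.3, -0.5]
width: 60.2
```

```bash
python3 mv.py 587 35 180 1.345
```

```text
t 34.75 grasp [ 463.  -299.4  179.9] yaw 1.351 w 60.2 q [ 0.35  0.49  0.17  2.07 -0.14  0.59  1.97] F [-0.   0.3 -0.5]
travel [-0.0, -48.0, 353.0] twist [0.006, -0.0, -0.0] rows 5.7 0.0
```

Call:
drive_tool(travel=[[0,-48,353],[0,-48,353],[0,-48,353],[0,-48,353],[0,-48,353],[0,-48,353],[0,-48,353],[0,-48,353]], twist=[[0.006,0,0],[0.006,0,0],[0.006,0,0],[0.006,0,0],[0.006,0,0],[0.006,0,0],[0.006,0,0],[0.006,0,0]], gripper=[60,60,60,60,60,60,60,60])

```text
clock: 35.75
tcp_pos: [586.0, 34.1, 232.2]
ee_rot: [2.169, 1.568, -2.77]
force: [-0.1, -1.0, -0.1]
width: 60.2
```

```bash
python3 - <<'E'
from ov import *
for n in('side','top'):
    cv2.imwrite(f'pics/{n}15.png',env.get_image(n)[:,:,::-1])
t=np.linspace(0,2*np.pi,40)
ci=lambda x,y,z:np.c_[x+23*np.cos(t),y+23*np.sin(t),0*t+z].tolist()
draw([('top','pics/top15.png',415,155,505,240,4),('side','pics/side15.png',340,265,450,385,4)],[((255,0,0),[ci(462.3,-299.6,15),ci(462.3,-299.6,83)])],'pics/o6.png')
E
python3 mv.py 587 35 47 1.345
```

```text
t 35.85 grasp [586.  33. 179.] yaw 1.343 w 60.1 q [-0.3   0.53  0.22  2.   -0.18  0.63  1.38] F [-0.1 -0.5 -0.9]
travel [132.0, -1.0, 2.0] twist [-0.002, -0.001, -0.002] rows 2.1 0.0
```

View pics/o6.png

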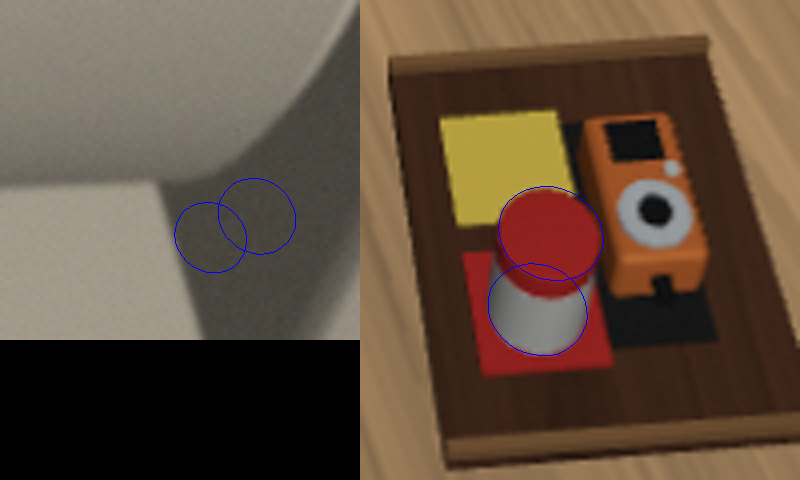

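The red jar stands exactly on the predicted circles at the centre of its pad. Now the yellow one.

Call:
drive_tool(travel=[[50,-1,2],[95,-1,2],[122,-1,2],[132,-1,2],[132,-1,2]], twist=[[0,0,0],[0,0,0],[0,0,0],[0,0,0],[0,0,0]], gripper=[60,60,60,60,60])

```text
clock: 36.48
tcp_pos: [587.2, 33.6, 100.9]
ee_rot: [2.29, 1.568, -2.651]
force: [0.1, 0.4, 0.5]
width: 59.7
```

Call:
drive_tool(travel=[[0,0,0],[0,0,0],[0,0,0],[0,0,0],[-50,0,0],[-100,0,0],[-115,0,0],[-115,0,0]], twist=[[0,0,0],[0,0,0],[0,0,0],[0,0,0],[0,0,0],[0,0,0],[0,0,0],[0,0,0]], gripper=[35,35,35,35,35,35,35,35])

```text
clock: 37.48
tcp_pos: [587.6, 34.1, 216.9]
ee_rot: [2.862, 1.57, -2.079]
force: [-0.1, -0.1, -1.7]
width: 45.2
```

```bash
python3 mv.py 479.3 -225.5 162 1.345
```

```text
t 37.48 grasp [587.6  34.1 162.9] yaw 1.342 w 45.2 q [-0.3   0.56  0.21  2.   -0.2   0.6   1.39] F [-0.1 -0.1 -1.7]
travel [1.0, 47.0, -277.0] twist [-0.003, -0.001, -0.0] rows 4.5 0.0
```

Call:
drive_tool(travel=[[1,47,-277],[1,47,-277],[1,47,-277],[1,47,-277],[1,47,-277],[1,47,-277],[1,47,-277],[1,47,-277]], twist=[[0,0,0],[0,0,0],[0,0,0],[0,0,0],[0,0,0],[0,0,0],[0,0,0],[0,0,0]], gripper=[35,35,35,35,35,35,35,35])

```text
clock: 38.48
tcp_pos: [479.5, -223.7, 215.4]
ee_rot: [1.803, 1.57, -3.136]
force: [-0.4, 0.1, -1.9]
width: 45.1
```

```bash
python3 - <<'E'
from h import *
env.get_image('side')
E
python3 mv.py 479.3 -225.5 58.5 1.345
```

```text
t 38.52 grasp [ 479.4 -223.8  161.6] yaw 1.344 w 45.2 q [ 0.21  0.5   0.16  2.14 -0.16  0.52  1.84] F [-0.4  0.5 -2.2]
travel [103.0, -0.0, -2.0] twist [-0.001, -0.0, -0.001] rows 1.7 0.0
```

Call:
drive_tool(travel=[[40,0,-1],[80,0,-1],[97,0,-1],[102,0,-1],[103,0,-1],[103,0,-1]], twist=[[0,0,0],[0,0,0],[0,0,0],[0,0,0],[0,0,0],[0,0,0]], gripper=[35,35,35,35,35,35])

```text
clock: 39.28
tcp_pos: [479.7, -224.9, 113.5]
ee_rot: [-2.371, 1.57, -1.027]
force: [0.1, 0.5, -1.2]
width: 45.1
```

Call:
drive_tool(travel=[[0,0,0],[0,0,0],[0,0,0],[-50,0,0],[-110,0,0],[-120,0,0],[-120,0,0]], twist=[[0,0,0],[0,0,0],[0,0,0],[0,0,0],[0,0,0],[0,0,0],[0,0,0]], gripper=[58,58,58,58,58,58,58])

```text
clock: 40.15
tcp_pos: [479.8, -224.7, 234.1]
ee_rot: [-1.863, 1.568, -0.518]
force: [0.0, -0.2, 0.2]
width: 57.9
```

```bash
python3 mv.py 750 50 220 1.345
```

```text
t 40.15 grasp [ 479.9 -224.7  180.1] yaw 1.344 w 57.9 q [ 0.2   0.47  0.18  2.12 -0.15  0.56  1.84] F [ 0.  -0.2  0.2]
travel [-40.0, -202.0, 328.0] twist [-0.001, -0.001, 0.002] rows 6.2 0.0
```

Call:
drive_tool(travel=[[-50,-50,62],[-50,-80,124],[-50,-100,185],[-50,-120,245],[-50,-130,305],[-50,-130,365],[-50,-130,400],[-50,-130,400]], twist=[[0,0,0],[0,0,0],[0,0,0],[0,0,0],[0,0,0],[0,0,0],[0,0,0],[0,0,0]], gripper=[58,58,58,58,58,58,58,58])

```text
clock: 41.15
tcp_pos: [695.6, 143.4, 280.4]
ee_rot: [1.301, 1.569, 2.654]
force: [0.7, -0.9, 0.4]
width: 58.0
```

Run:
```python
from ov import *
for n in('side','top'):
    cv2.imwrite(f'pics/{n}16.png',env.get_image(n)[:,:,::-1])
t=np.linspace(0,2*np.pi,40)
ci=lambda x,y,z:np.c_[x+23*np.cos(t),y+23*np.sin(t),0*t+z].tolist()
be=(525.4,-275,-1.796)
draw([('top','pics/top16.png',415,155,505,240,4),('side','pics/side16.png',340,265,450,385,4)],[((255,0,0),[ci(462.3,-299.6,15),ci(462.3,-299.6,83),ci(479.3,-225.5,15),ci(479.3,-225.5,83)]),((0,255,0),box(be,80,44,15,51))],'pics/o7.png')
print(env.observe()['tcp_pos'],env.observe()['clock'])
```

```text
[695.43176371 137.10698033 281.29096243] 41.25
```

View pics/o7.png

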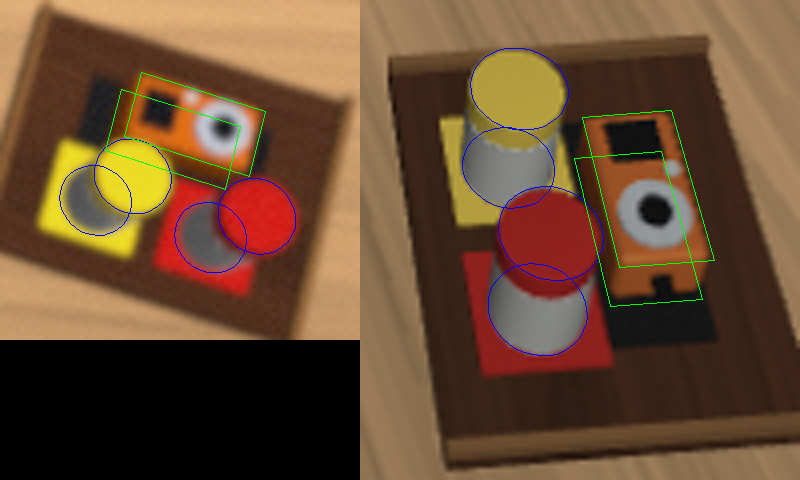

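View pics/side16.png

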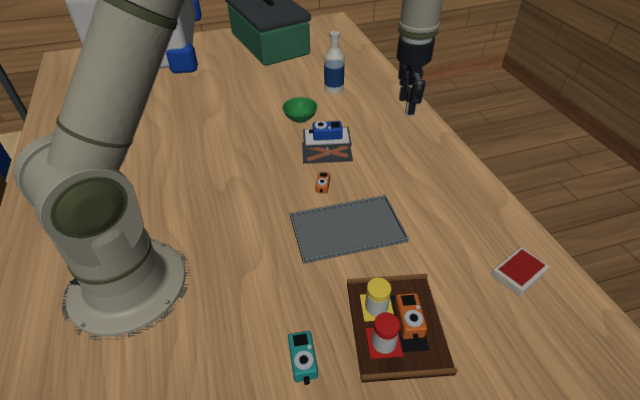

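Both lids and both jar feet fall on the predicted circles. The orange reel lies on the berth, the blue reel on the stand, and the bowl is unmoved at (300,110). One last look at the stand, then hand in.

Run:
```python
from ov import *
q=(547,295,-.25)
draw([('top','pics/top16.png',205,120,275,195,5),('side','pics/side16.png',295,110,360,170,6)],[((0,255,0),box(q,120,70,60,60)),((0,0,255),box(q,80,44,60,96))],'pics/o8.png')
```

```text
(no output)
```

View pics/o8.png

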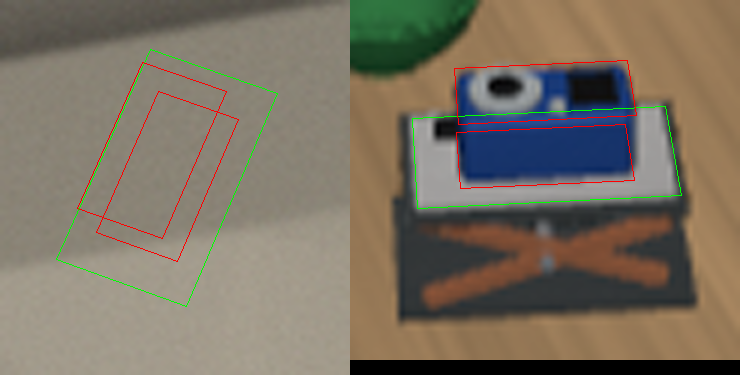

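Run:
```python
from h import *
q=np.array([547,295]);c,s=np.cos(-.25),np.sin(-.25)
def loc(cam,u,v): d=onz(cam,[[u,v]],60)[0]-q; return np.round([c*d[0]+s*d[1],-s*d[0]+c*d[1]],1)
print('top base corner',loc('top',205+35.1-.5,120+49.5-.5))
for x,y in((461,181),(632,179)): print('side base corner',loc('side',295+(x-350+.5)/6-.5,110+(y+.5)/6-.5))
```

```text
top base corner [-33.8 -18.2]
side base corner [-39.3 -16.4]
side base corner [ 39.1 -20.9]
```

The measured base corners put the blue reel about 3 mm off centre, well inside 15 mm. Handing in.

Run:
```python
from workcell import env
print(env.close_job(), env.observe()['clock'])
```

```text
the job is handed in; nothing more can be done
the job is handed in; nothing more can be done
```

The swap is done and the job is handed in, with about 41 of the 144 s used. I cleared both jars upright into the tray, parked the blue reel in the tray, and moved the orange reel to the berth. I then laid the blue reel on the stand and returned each jar to its own pad.

**Last checks:**
- **Jars:** both stand on the circles predicted for their pad centres in the side and top views.
- **Orange reel:** it lies along the berth, released and about 3–4 mm off the ideal position, as seen in the side view.
- **Blue reel:** it lies along the stand, about 3 mm off centre, with its angle within a few degrees.
- **Bowl and gripper:** the bowl shows at the same pixels as at the start. The gripper hangs free of everything.

**What was less certain:** in the final top picture the arm hid the stand, so the blue reel was checked in the final side view and an earlier top view. One base corner in that top view read 5–6 mm short along the reel's length, compared with the side view. I put this down to the reel's rounded edges and the partial view, and it is within the 15 mm tolerance.

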